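# Impact check of an analyser window with a spring hammer

### The job

The display window of the bench analyser needs its impact check. Lay the spring hammer in its cocking cradle, draw the knob back until the sear catches and let go of it; then take the hammer by its body, set its nose squarely on the middle of the window and press gently until it fires, and lay it back in the cradle uncocked. Don't let it snap off anywhere but on the window, don't wrench the knob against its stop or lean hard on the window, and leave the bottle, tube rack and timer where they stand.

Things in the scene. Friction and masses are not known exactly. Their poses are not given: they have to be found in the camera images.
- hammer: Spring impact hammer, 215 mm long, 0.6 kg, lying on its side (axis 21 mm up). Body: octagonal aluminium bar with a black ribbed grip, 42 mm across flats, 130 mm long. Origin: on the axis at mid-body; +x points along the axis to the nose, z square to one flat (up at the start). Ahead of it the release cone (to x = +100 mm), behind it a 10 mm pull stem and the knob (to x = -115 mm uncocked)
- cone: The hammer's release cone (nose). Origin: middle of its flat front rim, 24 mm wide, 100 mm ahead of the hammer's origin; +x forward like the hammer's. Pressed in against a light spring (2.5 N, rising) it meets the sear after 0.5 mm and trips it at about 4.5 mm, about 8 N; it bottoms at 6.5 mm. Nothing else trips the sear
- striker (a joint): How far the striker and its knob are drawn back, m: 0 uncocked (fully forward), the sear catches at 0.0235 and holds it there when let go, hard stop at 0.0265. The spring pulls forward with 5 N at 0 and 14 N at the catch. Let go short of the catch it snaps forward
- knob (a point): Centre of the round pull knob at the tail (26 mm diameter, 18 mm long along the axis, on the axis); moves with the striker, 106 mm behind the hammer's origin when uncocked. Pull it straight back along the axis. In the cradle 22 mm of stem lie free between yoke and knob
- cradle: Fixed cocking cradle, base 160 x 90 x 10 mm. Origin: underside, below the seat; +x: where the nose points. Two open-topped black saddles (45 mm wide inside, flared lips, 70 mm high, |x| = 45 to 62 mm) carry the hammer's body; the middle is open for fingers. At x = -75 to -65 mm a steel yoke, 68 mm high, has an 18 mm slot, open upward, for the stem; the body's tail face bears on it during the draw
- seat (a point): Where the hammer's origin lies when it rests in the cradle with its body back against the yoke: on the axis of the saddles, 55 mm above the counter. The hammer may lie up to 12 mm further forward (+x of the cradle)
- analyser: Fixed cream bench analyser 224 mm wide, 204 mm tall, 260 mm deep, with a sloping front panel that leans back 30 degrees, facing the robot. Origin: counter level, below the middle of the window; x points to its back
- window: The dark display window in the analyser's sloping panel, 92 x 60 mm, in a beige bezel. Origin: middle of its front surface, 126 mm above the counter; +x points square into the window (30 degrees below level), y is its width. The hammer's +x must lie along this x when it fires
- wash_bottle: Bystander: white bottle 64 mm wide, 170 mm tall; origin under its middle
- tube_rack: Bystander: white rack with capped tubes, 70 x 120 mm, 90 mm tall; origin under its middle
- timer: Bystander: flat grey bench timer 60 x 90 x 20 mm; origin under its middle
Things that resemble listed ones, but are neither listed nor needed, are in the scene too. Of the things that look like the hammer, take the one that is farthest to the robot's right at the start.

How it is judged:
On the way, in this order (a step that is already met when the one before it is completed fails the run):
1. the hammer lies in the cradle with its striker drawn and held by the sear alone, the fingers off it (value of joint striker above 0.021 m and contact force between the fingers and hammer below 0.5 N and horizontal distance between hammer and seat below 0.02 m and z of hammer in the frame of seat between -0.006 and 0.006 m), for 0.2 s.
2. the hammer, still cocked, has its nose squarely on the middle of the window (within 12 mm and 0.14 rad) (value of joint striker above 0.021 m and distance between cone and window below 0.012 m and angle between the x axis of hammer and the x axis of window, either way round below 0.14 rad).
3. it has fired there, with the nose still on the middle of the window (value of joint striker below 0.008 m and distance between cone and window below 0.012 m and angle between the x axis of hammer and the x axis of window, either way round below 0.14 rad).
At the end, for the whole second after the job is handed in: The hammer lies at rest in the cradle, uncocked (striker within 4 mm of fully forward), its origin within 20 mm of the seat sideways and 6 mm in height, in line with the cradle within 0.1 rad (value of joint striker below 0.004 m and horizontal distance between hammer and seat below 0.02 m and z of hammer in the frame of seat between -0.006 and 0.006 m and angle between the x axis of hammer and the x axis of cradle, either way round below 0.1 rad and linear speed of hammer below 0.02 m/s); the robot touches nothing.
It fails at once if the striker snaps forward while the nose is away from the middle of the window (velocity of joint striker below -0.4 m/s and distance between cone and window above 0.02 m).
It fails at once if the cocked or nearly cocked hammer is wrenched against the cradle with more than 60 N (knob yanked against its stop) (value of joint striker above 0.02 m and contact force between hammer and cradle above 60 N).
It fails at once if the cone is leaned on the analyser with more than 40 N (contact force between cone and analyser above 40 N).
It fails at once if the bottle, the tube rack or the timer is moved more than 20 mm (distance of any of wash_bottle, tube_rack, timer from where it was at the start of the episode above 0.02 m).
It also fails if it takes over 72 s, if anything falls off the work surface, if the arm or the gripper's body presses on something with over 40 N, if the wrist force passes 120 N, or if a joint passes its speed limit or range.

### The arm

A 6-joint arm with a two-finger parallel gripper is mounted at the origin on the work surface. World frame = base frame: x ahead of the robot, y to its left, z up, the work surface at z = 0. Lengths are in m, angles in rad, forces in N, time in s.
With the tool pointing down it reaches from about 0.35 to 0.975 m from the base axis. Payload 4.9 kg.
Tool frame: the origin (TCP) lies at the very end of the fingers, on their centre line; the grasp point (between the pads) lies 19 mm behind it (ctrl.grasp_offset is the distance from the TCP to the grasp point, in m); z points along the fingers, y is the line along which they close (so a half turn about z gives the same grasp; the last joint's range is limited). The gripper opens to 85 mm and grips with 20 to 120 N. Pads are 22 mm wide; open, the fingers measure 114 mm over their backs; the gripper's body (76 mm by 85 mm) begins 54 mm behind the grasp point. The pads swing forward as they close: fully open they stand 13 mm farther back than shut.
Start: joints at [-1.403, 0.053, 1.613, -0, 1.476, -0.119], TCP at [0.177, -0.599, 0.231] pointing down, gripper open.
Joint ranges: [-3.01, 3.01], [-1.01, 2.22], [0.06, 2.58], [-1.02, 4.17], [0.09, 2.62], [-3.14, 3.14]. Speed limits (rad/s): [2.57, 2.57, 3.14, 3.14, 3.14, 3.14].

### API

Orientations are given as a rotation vector (axis times angle).
In Python, from station import ctrl, optics gives the robot as it stands.
- The arm moves only by the shell command python3 -m handwheel 'ROWS' [OPENING] [FORCE]. ROWS is JSON, a list of rows, each an object of numbers: "tx", "ty", "tz": the shift along the tool's x, y, z in mm; "roll": the turn about the tool's z in rad. A call has 1 to 12 rows; each row shifts and turns the commanded pose from where the row before left it, along the tool's axes as they then stand; what a row does not reach is not made up. A row lasts 1/12 s, in which the tool goes at most 41.7 mm and 7.16 degrees, less where a joint would pass 70% of its speed; a pose out of reach is approached as far as the arm can. A call with a gripper value outside its range is refused whole. OPENING is the finger opening in mm, from 0 to 85.4, set as the call begins (- or left out, the last holds). The fingers move at their own pace and stop on an object; FORCE is the grip in N (left out, the last holds). Time passes only in rows, so rows that do not move let the fingers close. It gives the time, the measured TCP pose, the force, the opening and the grip force at its end, in the units of the state.
- ctrl.get_obs(): the state, without advancing time (a new reading comes with each control period).
- optics.get_image(name): name is "scene" or "top" or "wrist"; returns (picture, depth): 384x512x3 uint8, red, green, blue; 384x512 float32, m along the optical axis (not along the pixel's ray), 0 where there is no reading.
- optics.camera_params(name): a dict with "mtx" (3x3 intrinsics, pixels), "extrinsics" (4x4, takes a point from camera to world coordinates); the wrist camera has in their place "tool_from_camera" (4x4, takes a point from camera to tool coordinates, whose origin is the TCP and whose axes are the flange's). Camera axes: x right, y down, z forward; pixel columns grow to the right and rows downward; lengths in m; the calibration is good to about 2 mm. A picture is of the moment at which its call begins: read the wrist's pose just before it. camera_params takes no time and is no camera call.
- ctrl.finish_job(): hands the job in; it is judged then, once.
The state is a dict: "t": time; "q": joint angles; "dq": joint speeds; "effort": joint torques, N m; "tool_pos": TCP position; "tool_rot": TCP orientation; "contact_force": force on the tool from outside, world axes, zero at the start; "wrist_torque": the same for the moment, N m; "opening": finger opening in m; "grip_force": force on a finger pad.
Only numpy, scipy, OpenCV 4.12 (cv2) and the standard library are available. Lean on these libraries where they do the work, as an engineer would, in place of code of your own. Each camera call takes 0.05 s, during which the arm holds its last target. There are 200 camera calls.

## Working session

There is one attempt and no reset: what is moved stays moved. The work goes in short steps, Python scripts to look and compute and a shell command to move; the robot and the scene stay as the last step left them, time stands still between calls to the robot, and variables do not carry over. Pictures are saved under pics/ and viewed, at most 10 in all, crops included, and the job is handed in when it is done.

```bash
ls; mkdir -p pics
python3 - <<'E'
from station import ctrl, optics
import cv2, numpy as np
o=ctrl.get_obs(); print(o, ctrl.grasp_offset)
for n in ("scene","top"):
    im,d=optics.get_image(n); np.savez(f"pics/{n}0.npz",im=im,d=d,**optics.camera_params(n))
    cv2.imwrite(f"pics/{n}0.png",im[:,:,::-1]); print(optics.camera_params(n))
print(optics.camera_params("wrist"))
a=[cv2.imread(f"pics/{n}0.png") for n in("scene","top")]
E
```

```text
pics
{'t': 0.0, 'q': array([-1.40302292e+00,  5.33428161e-02,  1.61428751e+00,  3.15270116e-06,
        1.47598643e+00, -1.18969144e-01]), 'dq': array([ 0.00099628, -0.00049193,  0.00073667, -0.00019171,  0.00219002,
        0.0001106 ]), 'effort': array([-8.93162123e-04, -3.93686235e+01, -3.70179391e+01, -2.49434142e-04,
        6.94626564e-03, -7.35982326e-06]), 'tool_pos': array([ 0.1766844 , -0.59886364,  0.23007559]), 'tool_rot': array([-3.10735695e+00, -4.48583064e-01,  7.26030797e-05]), 'contact_force': array([ 0.21607658, -0.54236231,  0.14175259]), 'wrist_torque': array([-0.01576838,  0.01812585,  0.06787223]), 'grip_force': 0.0, 'opening': 0.08565273346977773} 0.0187
{'mtx': array([[357.49224489,   0.        , 256.26416372],
       [  0.        , 357.49224489, 188.63998063],
       [  0.        ,   0.        ,   1.        ]]), 'extrinsics': array([[-0.15406757,  0.73003012, -0.66582221,  1.32025271],
       [ 0.98804115,  0.11802756, -0.09921782,  0.10544455],
       [ 0.00615337, -0.67314599, -0.73948402,  1.00824168],
       [ 0.        ,  0.        ,  0.        ,  1.    
[... 256 characters left out ...]
0.99912789, -0.03976947,  0.01272163, -0.01375962],
       [-0.00429737, -0.20511699, -0.97872803,  1.05551797],
       [ 0.        ,  0.        ,  0.        ,  1.        ]])}
{'mtx': array([[277.42479048,   0.        , 254.9953696 ],
       [  0.        , 277.42479048, 198.58429881],
       [  0.        ,   0.        ,   1.        ]]), 'tool_from_camera': array([[-6.36196885e-05, -9.64988744e-01, -2.62291290e-01,
         6.65479495e-02],
       [ 9.99999955e-01, -1.38441642e-04,  2.66783316e-04,
        -1.33008892e-03],
       [-2.93754934e-04, -2.62291261e-01,  9.64988709e-01,
        -1.42457602e-01],
       [ 0.00000000e+00,  0.00000000e+00,  0.00000000e+00,
         1.00000000e+00]])}
```

View pics/top0.png

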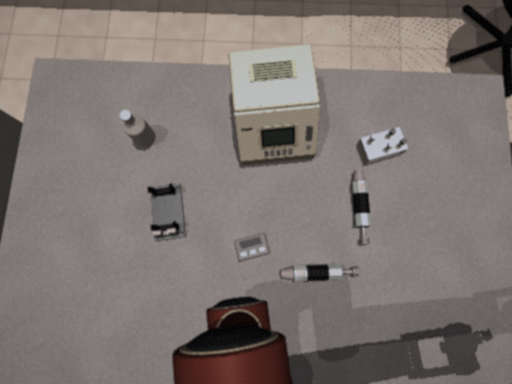

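View pics/scene0.png

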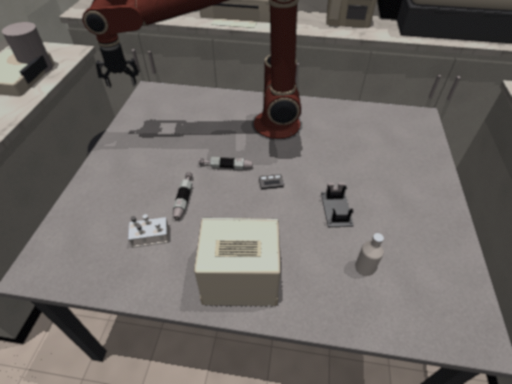

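The top view shows the right-hand hammer at about (361,203), with its nose up at (359,172) and its knob at (365,241). The cradle is at (167,211), the window at (278,137) and the timer at (252,246). Next I'll enlarge these.

Run:
```python
import cv2, numpy as np
im=cv2.imread("pics/top0.png")
f=lambda r,c,h,w,s:cv2.resize(im[r:r+h,c:c+w],None,fx=s,fy=s,interpolation=cv2.INTER_CUBIC)
A=f(165,325,85,60,6.5);B=f(170,137,85,60,6.5);C=f(110,225,60,100,4)
D=np.zeros((600,800,3),np.uint8);D[:A.shape[0],:A.shape[1]]=A;D[:B.shape[0],400:400+B.shape[1]]=B
# grids
for i in range(0,60,10):
  for x0,c0 in((0,325),(400,137)):
    cv2.putText(D,str(c0+i),(int(x0+i*6.5),565),0,.4,(255,255,255)); cv2.line(D,(int(x0+i*6.5),540),(int(x0+i*6.5),552),(255,255,255))
cv2.imwrite("pics/crop1.png",D)
```

```text
(no output)
```

View pics/crop1.png

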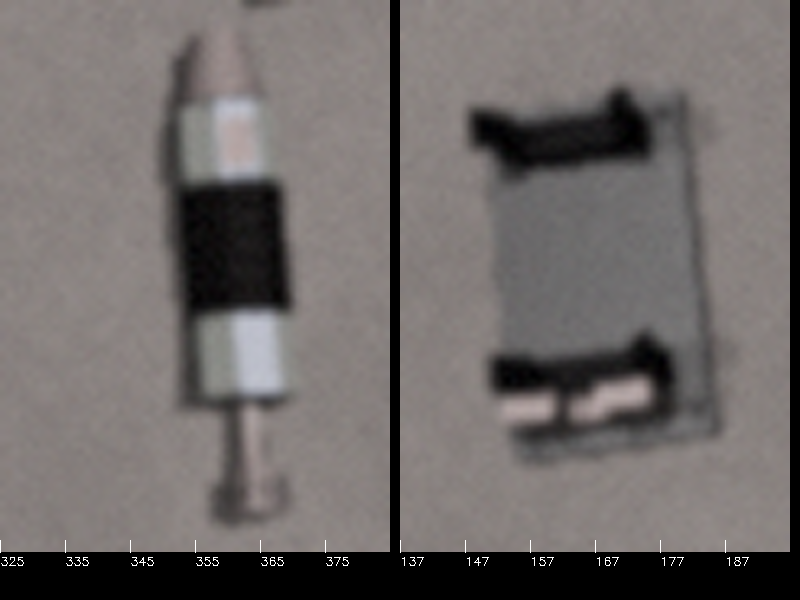

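The hammer's body face centres are at about (359,180.4) and (362.3,226). The cradle's yoke, slot near (161.8,232), is on the robot's side, so its nose direction is +x.

```bash
cat > h.py <<'E'
import numpy as np, cv2
from scipy.spatial.transform import Rotation as R
def plane(K,E,u,v,z):
    d=E[:3,:3]@np.linalg.solve(K,[u,v,1]); return E[:3,3]+d*(z-E[2,3])/d[2]
def cloud(K,E,d):
    v,u=np.indices(d.shape); p=np.stack([(u-K[0,2])/K[0,0]*d,(v-K[1,2])/K[1,1]*d,d],-1)
    return p@E[:3,:3].T+E[:3,3]
def pose(ctrl):
    o=ctrl.get_obs(); T=np.eye(4);T[:3,:3]=R.from_rotvec(o['tool_rot']).as_matrix();T[:3,3]=o['tool_pos'];return T
def wrist(ctrl,optics,name):
    T=pose(ctrl); im,d=optics.get_image('wrist'); c=optics.camera_params('wrist')
    E=T@c['tool_from_camera']; np.savez(f'pics/{name}.npz',im=im,d=d,mtx=c['mtx'],extrinsics=E); cv2.imwrite(f'pics/{name}.png',im[:,:,::-1])
E
python3 - <<'E'
from h import *
a=np.load("pics/top0.npz");K,E,d=a['mtx'],a['extrinsics'],a['d']
P=lambda x,y,x0,c0,r0,z:plane(K,E,c0+(x-x0)/6.5,r0+y/6.5,z)
f=P(221,100,0,325,165,.021);t=P(242,400,0,325,165,.021);print("hammer",f,t,(f+t)/2,np.linalg.norm(f-t),np.arctan2(*(f-t)[[1,0]]))
n=P(222,28,0,325,165,.021);k=P(250,500,0,325,165,.021);print(n,k)
c=[P(x,y,400,137,170,.01) for x,y in((520,462),(718,432),(685,95))];print("base",np.round(c,4), (c[0]+c[2])/2,np.arctan2(*(c[2]-c[1])[[1,0]]))
print("slot",P(562,405,400,137,170,.068))
W=cloud(K,E,d)
print("cloud body", [np.round(W[v,u],4) for v,u in((190,361),(203,361),(215,361),(232,155),(230,170),(137,278))])
# panel plane
m=W[128:148,266:292].reshape(-1,3); c=m.mean(0); n=np.linalg.svd(m-c)[2][2]; print("panel",c,n,np.std((m-c)@n))
D=cv2.resize(a['im'][40:170,220:330,::-1],None,fx=4.6,fy=4.6,interpolation=cv2.INTER_CUBIC)
cv2.imwrite("pics/crop2.png",D)
b=np.load("pics/scene0.npz");W2=cloud(b['mtx'],b['extrinsics'],b['d'])
top=(W2[...,2]>.198)&(W2[...,2]<.21)&(W2[...,0]>.4)&(abs(W2[...,1])<.3); q=W2[top][:,:2]
print(len(q),cv2.minAreaRect((q*1000).astype(np.float32)))
top=(W[...,2]>.197)&(W[...,2]<.212)&(W[...,0]>.4)&(abs(W[...,1])<.3); q=W[top][:,:2]
print(len(q),cv2.minAreaRect((q*1000).astype(np.float32)))
E
```

```text
hammer [ 0.57794386 -0.28573806  0.021     ] [ 0.44292834 -0.29305588  0.021     ] [ 0.5104361  -0.28939697  0.021     ] 0.1352136904442081 0.05414685773387732
[ 0.61154089 -0.28665095  0.021     ] [ 0.39949286 -0.29584429  0.021     ]
base [[0.3783 0.2948 0.01  ]
 [0.395  0.2088 0.01  ]
 [0.5466 0.2366 0.01  ]] [0.46247855 0.26568476 0.01      ] 0.18116259598656628
slot [0.39898986 0.26253807 0.068     ]
cloud body [array([ 0.5444, -0.2853,  0.0427]), array([ 0.5062, -0.2839,  0.0458]), array([ 0.473 , -0.2851,  0.0395]), array([0.3993, 0.2822, 0.0654]), array([0.4064, 0.242 , 0.0648]), array([ 0.6639, -0.0419,  0.1229])]
panel [ 0.66167152 -0.04332364  0.12435379] [-0.96773625 -0.06457913 -0.24354894] 0.014645540954400509
4351 ((796.982177734375, -19.906211853027344), (175.71766662597656, 218.8291015625), 8.730883598327637)
5153 ((794.4527587890625, -21.607803344726562), (179.26580810546875, 219.73019409179688), 8.1284761428833)
```

View pics/crop2.png

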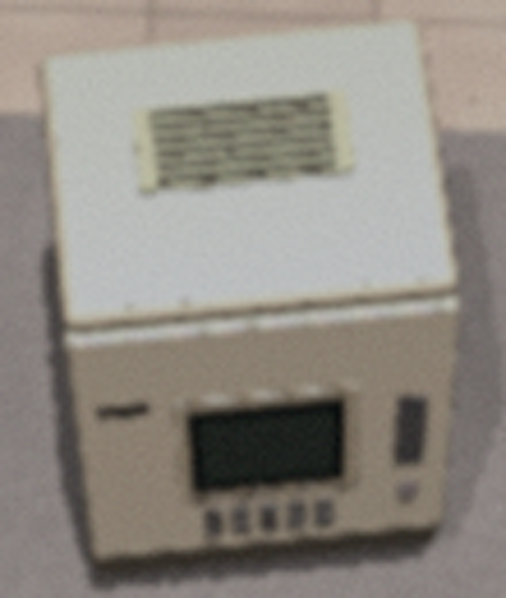

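The window centre is at about (268,445) in the crop, which is pixel (278.3,136.7). The analyser is yawed about 0.15 rad. The tool stays vertical, so the 30° pitch has to come from pivoting the hammer in the grip. I can do that with its tail on the analyser's top edge. First I'll take close looks with the wrist camera.

```bash
python3 -m handwheel '[{"roll":0.1165},{"roll":0.1165},{"tx":27.9,"ty":-29.1},{"tx":27.9,"ty":-29.1},{"tx":27.9,"ty":-29.1},{"tx":27.9,"ty":-29.1},{"tx":27.9,"ty":-29.1},{"tx":27.9,"ty":-29.1},{"tx":27.9,"ty":-29.1},{"tx":27.9,"ty":-29.1},{"tx":27.9,"ty":-29.1},{"tx":27.9,"ty":-29.1}]'
cat >> h.py <<'E'
def go(ctrl,x,y,z,yaw):
    T=pose(ctrl); y0=np.arctan2(T[1,0],T[0,0]); r=-((yaw-y0+np.pi)%(2*np.pi)-np.pi)
    X=np.array([np.cos(yaw),np.sin(yaw)]);Y=np.array([np.sin(yaw),-np.cos(yaw)]); d=np.array([x,y])-T[:2,3]
    print("now",T[:3,3].round(4),"yaw %.3f"%y0,"| roll %.3f then tx %.1f ty %.1f tz %.1f mm"%(r,d@X*1e3,d@Y*1e3,(T[2,3]-z)*1e3))
E
python3 - <<'E'
from h import *; from station import ctrl,optics
wrist(ctrl,optics,"w1"); go(ctrl,.38,.25,.23,.185)
a=np.load("pics/top0.npz");K,E=a['mtx'],a['extrinsics'];print("win",plane(K,E,278.26,136.74,.126),"bottle",plane(K,E,127,115,.17))
E
```

```text
now [ 0.1767 -0.599   0.2303] yaw 0.287 | roll 0.102 then tx 356.0 ty -797.1 tz 0.3 mm
win [ 0.66349364 -0.04249336  0.126     ] bottle [0.69096819 0.35482572 0.17      ]$[0]: bad value
```

View pics/w1.png

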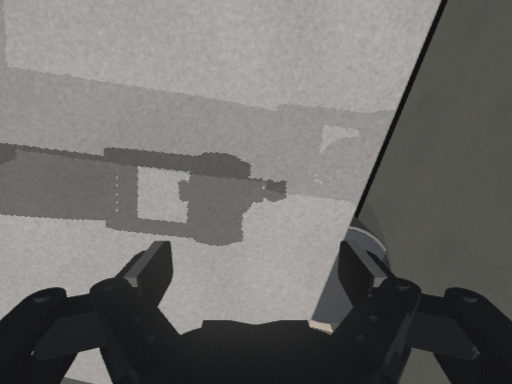

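The move was refused, so this picture only shows bare counter at the start pose, with the fingers at rows 240–384. I'll retry with all four keys in each row.

```bash
python3 -m handwheel '[{"tx":0,"ty":0,"tz":0,"roll":0.1165},{"tx":0,"ty":0,"tz":0,"roll":0.1165},{"tx":27.9,"ty":-29.1,"tz":0,"roll":0},{"tx":27.9,"ty":-29.1,"tz":0,"roll":0},{"tx":27.9,"ty":-29.1,"tz":0,"roll":0},{"tx":27.9,"ty":-29.1,"tz":0,"roll":0},{"tx":27.9,"ty":-29.1,"tz":0,"roll":0},{"tx":27.9,"ty":-29.1,"tz":0,"roll":0},{"tx":27.9,"ty":-29.1,"tz":0,"roll":0},{"tx":27.9,"ty":-29.1,"tz":0,"roll":0},{"tx":27.9,"ty":-29.1,"tz":0,"roll":0},{"tx":27.9,"ty":-29.1,"tz":0,"roll":0}]'
python3 - <<'E'
from h import *; from station import ctrl,optics
go(ctrl,.38,.25,.23,.185)
E
```

```text
t: 1.15
tool_pos: [0.4405, -0.292, 0.2311]
tool_rot: [-3.14, -0.084, 0.0]
contact_force: [1.1, -0.4, -0.5]
opening: 0.0851
grip_force: 0.0
now [ 0.4405 -0.292   0.2311] yaw 0.054 | roll -0.131 then tx 40.2 ty -543.9 tz 1.1 mm
```

```bash
python3 -c "
from h import *; from station import ctrl,optics
wrist(ctrl,optics,'wh')"
python3 -m handwheel '[{"tx":0,"ty":0,"tz":0,"roll":-0.0655},{"tx":0,"ty":0,"tz":0,"roll":-0.0655},{"tx":3,"ty":-36,"tz":0,"roll":0},{"tx":3,"ty":-36,"tz":0,"roll":0},{"tx":3,"ty":-36,"tz":0,"roll":0},{"tx":3,"ty":-36,"tz":0,"roll":0},{"tx":3,"ty":-36,"tz":0,"roll":0},{"tx":3,"ty":-36,"tz":0,"roll":0},{"tx":3,"ty":-36,"tz":0,"roll":0},{"tx":3,"ty":-36,"tz":0,"roll":0},{"tx":3,"ty":-36,"tz":0,"roll":0},{"tx":3,"ty":-36,"tz":0,"roll":0}]' >/dev/null
python3 -m handwheel '[{"tx":3,"ty":-36,"tz":0,"roll":0},{"tx":3,"ty":-36,"tz":0,"roll":0},{"tx":3,"ty":-36,"tz":0,"roll":0},{"tx":3,"ty":-36,"tz":0,"roll":0},{"tx":3,"ty":-36,"tz":0,"roll":0},{"tx":0,"ty":0,"tz":0,"roll":0},{"tx":0,"ty":0,"tz":0,"roll":0}]'
python3 - <<'E'
from h import *; from station import ctrl,optics
wrist(ctrl,optics,'wc')
A=cv2.imread('pics/wh.png')[0:290];B=cv2.imread('pics/wc.png')[0:290]
D=np.zeros((600,800,3),np.uint8)
A=cv2.resize(A[:, 106:406],None,fx=1.33,fy=1.33);B=cv2.resize(B[:,106:406],None,fx=1.33,fy=1.33)
D[:A.shape[0],:399]=A[:,:399];D[:B.shape[0],400:799]=B[:,:399]
cv2.imwrite('pics/wcomb.png',D)
E
```

```text
t: 2.78
tool_pos: [0.3841, 0.2464, 0.2309]
tool_rot: [3.127, 0.296, -0.002]
contact_force: [0.6, -0.6, 0.2]
opening: 0.0856
grip_force: 0.0
```

View pics/wcomb.png

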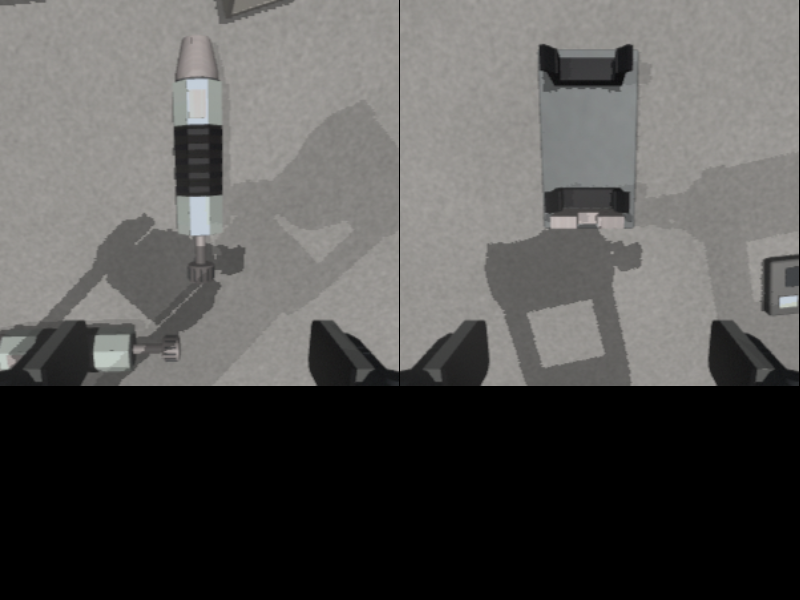

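The left half shows the hammer, with its body face centres at crop (198,79) and (200,235). The right half shows the cradle, yoke toward the robot with its slot at (588,220). I'll compute both, checking the cradle against its depth cloud.

Run:
```python
from h import *
for n,pts in(('wh',[(198,79,.021),(200,235,.021),(197,37,.021),(201,282,.021)]),('wc',[(588,222,.068),(588.5,228,.01),(588.5,50,.01),(586.5,45,.07)])):
    a=np.load(f"pics/{n}.npz");K,E=a['mtx'],a['extrinsics'];x0=0 if n=='wh' else 400
    for x,y,z in pts: print(n,plane(K,E,106+(x-x0)/1.33,y/1.33,z).round(4))
    W=cloud(K,E,a['d'])
    if n=='wc':
        m=(W[...,2]>.062)&(W[...,2]<.075)&(W[...,0]>.36)&(W[...,0]<.58)&(W[...,1]>.18)&(W[...,1]<.36)
        q=W[m]; print(len(q),np.median(q[:,2]),cv2.minAreaRect((q[:,:2]*1e3).astype(np.float32)))
        m=(W[...,2]>.006)&(W[...,2]<.016)&(W[...,0]>.36)&(W[...,0]<.58)&(W[...,1]>.18)&(W[...,1]<.36);q=W[m]
        print(len(q),np.median(q[:,2]),cv2.minAreaRect((q[:,:2]*1e3).astype(np.float32)))
    else:
        m=(W[...,2]>.030)&(W[...,2]<.05)&(W[...,0]>.43)&(W[...,0]<.6)&(abs(W[...,1]+.289)<.05);q=W[m]
        print(len(q),q[:,2].max(),cv2.minAreaRect((q[:,:2]*1e3).astype(np.float32)))
```

```text
wh [ 0.5779 -0.2832  0.021 ]
wh [ 0.4402 -0.2926  0.021 ]
wh [ 0.6102 -0.2807  0.021 ]
wh [ 0.3925 -0.2962  0.021 ]
4623 0.044390817717899045 ((521.7328491210938, -285.41058349609375), (157.92955017089844, 42.12104797363281), 3.994718313217163)
wc [0.4015 0.2595 0.068 ]
wc [0.3866 0.2578 0.01  ]
wc [0.5424 0.2864 0.01  ]
wc [0.5299 0.2841 0.07  ]
1065 0.06748943344644193 ((463.5745849609375, 273.1653747558594), (137.0419158935547, 70.03052520751953), 10.521053314208984)
6451 0.00982848149701343 ((465.02630615234375, 273.3238525390625), (159.36526489257812, 90.01360321044922), 10.811702728271484)
```

Run:
```python
from h import *; from station import ctrl
go(ctrl,.509,-.288,.10,.069)
```

```text
now [0.3844 0.2453 0.2309] yaw 0.186 | roll 0.117 then tx 87.5 ty 540.6 tz 130.9 mm
```

```bash
python3 -m handwheel '[{"tx":0,"ty":0,"tz":0,"roll":0.117},{"tx":5.8,"ty":36,"tz":8.7,"roll":0},{"tx":5.8,"ty":36,"tz":8.7,"roll":0},{"tx":5.8,"ty":36,"tz":8.7,"roll":0},{"tx":5.8,"ty":36,"tz":8.7,"roll":0},{"tx":5.8,"ty":36,"tz":8.7,"roll":0},{"tx":5.8,"ty":36,"tz":8.7,"roll":0},{"tx":5.8,"ty":36,"tz":8.7,"roll":0},{"tx":5.8,"ty":36,"tz":8.7,"roll":0},{"tx":5.8,"ty":36,"tz":8.7,"roll":0},{"tx":5.8,"ty":36,"tz":8.7,"roll":0},{"tx":5.8,"ty":36,"tz":8.7,"roll":0}]' 85 40 >/dev/null
python3 -m handwheel '[{"tx":5.8,"ty":36,"tz":8.7,"roll":0},{"tx":5.8,"ty":36,"tz":8.7,"roll":0},{"tx":5.8,"ty":36,"tz":8.7,"roll":0},{"tx":5.8,"ty":36,"tz":8.7,"roll":0},{"tx":0,"ty":0,"tz":0,"roll":0},{"tx":0,"ty":0,"tz":0,"roll":0}]'
python3 - <<'E'
from h import *; from station import ctrl
go(ctrl,.509,-.288,.003,.069)
E
```

```text
t: 4.33
tool_pos: [0.5064, -0.2904, 0.0997]
tool_rot: [-3.139, -0.098, 0.003]
contact_force: [-1.3, 0.3, 0.8]
opening: 0.0848
grip_force: 0.0
now [ 0.5064 -0.2904  0.0997] yaw 0.063 | roll -0.006 then tx 2.8 ty -2.2 tz 96.7 mm
```

```bash
python3 -m handwheel '[{"tx":1.4,"ty":-1.1,"tz":24,"roll":-0.006},{"tx":1.4,"ty":-1.1,"tz":24,"roll":0},{"tx":0,"ty":0,"tz":24,"roll":0},{"tx":0,"ty":0,"tz":18,"roll":0},{"tx":0,"ty":0,"tz":6,"roll":0},{"tx":0,"ty":0,"tz":0,"roll":0},{"tx":0,"ty":0,"tz":0,"roll":0}]'
python3 -m handwheel '[{"tx":0,"ty":0,"tz":0,"roll":0},{"tx":0,"ty":0,"tz":0,"roll":0},{"tx":0,"ty":0,"tz":0,"roll":0},{"tx":0,"ty":0,"tz":0,"roll":0},{"tx":0,"ty":0,"tz":0,"roll":0},{"tx":0,"ty":0,"tz":0,"roll":0},{"tx":0,"ty":0,"tz":0,"roll":0},{"tx":0,"ty":0,"tz":0,"roll":0}]' 30 60
```

```text
t: 4.92
tool_pos: [0.5108, -0.2853, 0.0058]
tool_rot: [3.139, 0.116, 0.001]
contact_force: [-0.4, -0.1, 1.5]
opening: 0.0847
grip_force: 0.0
t: 5.58
tool_pos: [0.5121, -0.2868, 0.0068]
tool_rot: [3.136, 0.116, 0.004]
contact_force: [-1.4, -2.0, 5.5]
opening: 0.0405
grip_force: 63.2
```

```bash
python3 -m handwheel '[{"tx":0,"ty":0,"tz":-20,"roll":0},{"tx":0,"ty":0,"tz":-30,"roll":0},{"tx":0,"ty":0,"tz":-35,"roll":0},{"tx":0,"ty":0,"tz":-35,"roll":0},{"tx":0,"ty":0,"tz":-30,"roll":0},{"tx":0,"ty":0,"tz":0,"roll":0},{"tx":0,"ty":0,"tz":0,"roll":0}]'
cat >> h.py <<'E'
def held(ctrl,optics,name):
    T=pose(ctrl); wrist(ctrl,optics,name); a=np.load(f'pics/{name}.npz')
    W=cloud(a['mtx'],a['extrinsics'],a['d']); P=(W-T[:3,3])@T[:3,:3]; q=P.reshape(-1,3)
    m=(abs(q[:,1])<.024)&(q[:,0]>.025)&(q[:,0]<.16)&(abs(q[:,2])<.09)&(a['d'].ravel()>.02); q=q[m]
    print(len(q),"tool frame: max x %.4f"%np.percentile(q[:,0],99.5))
    for x0 in np.arange(.03,.12,.01):
        s=q[abs(q[:,0]-x0)<.005]
        if len(s)>5: print("x %.3f y[%.4f %.4f] mid %.4f ztop %.4f"%(x0,*np.percentile(s[:,1],[2,98]),np.percentile(s[:,1],[2,98]).mean(),np.percentile(s[:,2],5)))
E
python3 - <<'E'
from h import *; from station import ctrl,optics
held(ctrl,optics,'wg1'); go(ctrl,.467,.273,.1368,.187)
E
```

```text
t: 6.17
tool_pos: [0.5111, -0.2853, 0.1553]
tool_rot: [3.139, 0.116, 0.002]
contact_force: [0.6, 0.1, -6.8]
opening: 0.0407
grip_force: 63.0
15611 tool frame: max x 0.0969
x 0.030 y[-0.0217 0.0184] mid -0.0016 ztop -0.0358
x 0.040 y[-0.0215 0.0183] mid -0.0016 ztop -0.0359
x 0.050 y[-0.0215 0.0183] mid -0.0016 ztop -0.0359
x 0.060 y[-0.0212 0.0180] mid -0.0016 ztop -0.0355
x 0.070 y[-0.0184 0.0152] mid -0.0016 ztop -0.0324
x 0.080 y[-0.0167 0.0135] mid -0.0016 ztop -0.0309
x 0.090 y[-0.0144 0.0112] mid -0.0016 ztop -0.0284
x 0.100 y[-0.0128 0.0095] mid -0.0016 ztop -0.0265
now [ 0.5097 -0.2844  0.1526] yaw 0.074 | roll -0.113 then tx 61.6 ty -555.6 tz 15.8 mm
```

```bash
python3 -m handwheel '[{"tx":0,"ty":0,"tz":0,"roll":-0.113},{"tx":4.6,"ty":-37,"tz":0,"roll":0},{"tx":4.6,"ty":-37,"tz":0,"roll":0},{"tx":4.6,"ty":-37,"tz":0,"roll":0},{"tx":4.6,"ty":-37,"tz":0,"roll":0},{"tx":4.6,"ty":-37,"tz":0,"roll":0},{"tx":4.6,"ty":-37,"tz":0,"roll":0},{"tx":4.6,"ty":-37,"tz":0,"roll":0},{"tx":4.6,"ty":-37,"tz":0,"roll":0},{"tx":4.6,"ty":-37,"tz":0,"roll":0},{"tx":4.6,"ty":-37,"tz":0,"roll":0},{"tx":4.6,"ty":-37,"tz":0,"roll":0}]' >/dev/null
python3 -m handwheel '[{"tx":4.6,"ty":-37,"tz":0,"roll":0},{"tx":4.6,"ty":-37,"tz":0,"roll":0},{"tx":4.6,"ty":-37,"tz":0,"roll":0},{"tx":4.6,"ty":-37,"tz":0,"roll":0},{"tx":0,"ty":0,"tz":0,"roll":0},{"tx":0,"ty":0,"tz":0,"roll":0}]'
python3 - <<'E'
from h import *; from station import ctrl,optics
go(ctrl,.474,.2743,.040,.187)
im,d=optics.get_image('top'); np.savez('pics/top1.npz',im=im,d=d)
E
```

```text
t: 7.72
tool_pos: [0.4725, 0.2737, 0.1502]
tool_rot: [3.125, 0.299, -0.012]
contact_force: [-0.5, -1.0, -7.2]
opening: 0.0407
grip_force: 64.1
now [0.4725 0.2737 0.1502] yaw 0.191 | roll 0.004 then tx 1.6 ty -0.3 tz 110.2 mm
```

```bash
python3 -m handwheel '[{"tx":1.6,"ty":1.2,"tz":20,"roll":0.004},{"tx":0,"ty":0,"tz":25,"roll":0},{"tx":0,"ty":0,"tz":20,"roll":0},{"tx":0,"ty":0,"tz":10,"roll":0},{"tx":0,"ty":0,"tz":5,"roll":0},{"tx":0,"ty":0,"tz":4,"roll":0},{"tx":0,"ty":0,"tz":0,"roll":0}]'
python3 -c "
from h import *; from station import ctrl
go(ctrl,.474,.2727,.040,.187)"
python3 -m handwheel '[{"tx":0,"ty":0,"tz":5,"roll":0},{"tx":0,"ty":0,"tz":5,"roll":0},{"tx":0,"ty":0,"tz":0,"roll":0}]'
```

```text
t: 8.35
tool_pos: [0.4773, 0.2715, 0.0704]
tool_rot: [3.128, 0.285, -0.001]
contact_force: [-0.2, 0.9, -4.9]
opening: 0.041
grip_force: 64.1
now [0.4773 0.2715 0.0704] yaw 0.182 | roll -0.005 then tx -3.0 ty -1.8 tz 30.4 mm
t: 8.6
tool_pos: [0.4772, 0.2719, 0.0605]
tool_rot: [3.128, 0.287, -0.0]
contact_force: [0.7, -0.3, -6.1]
opening: 0.0411
grip_force: 64.1
```

```bash
python3 -m handwheel '[{"tx":-3,"ty":-1,"tz":2,"roll":-0.004},{"tx":0,"ty":0,"tz":5,"roll":0},{"tx":0,"ty":0,"tz":5,"roll":0},{"tx":0,"ty":0,"tz":0,"roll":0}]'
python3 -m handwheel '[{"tx":0,"ty":0,"tz":4,"roll":0},{"tx":0,"ty":0,"tz":2,"roll":0},{"tx":0,"ty":0,"tz":0,"roll":0}]'
```

```text
t: 8.93
tool_pos: [0.4732, 0.2721, 0.0474]
tool_rot: [3.127, 0.293, -0.003]
contact_force: [0.5, 0.4, -6.3]
opening: 0.0408
grip_force: 64.1
t: 9.18
tool_pos: [0.4738, 0.2723, 0.0421]
tool_rot: [3.128, 0.293, -0.002]
contact_force: [-0.2, -0.8, -5.7]
opening: 0.0409
grip_force: 64.2
```

Nearly seated with no side forces. I'll lower the last bit, release and back off.

```bash
python3 -m handwheel '[{"tx":0,"ty":0,"tz":1.5,"roll":0},{"tx":0,"ty":0,"tz":1,"roll":0},{"tx":0,"ty":0,"tz":0,"roll":0}]'
python3 -m handwheel '[{"tx":0,"ty":0,"tz":0,"roll":0},{"tx":0,"ty":0,"tz":0,"roll":0},{"tx":0,"ty":0,"tz":0,"roll":0},{"tx":0,"ty":0,"tz":0,"roll":0}]' 80
python3 -m handwheel '[{"tx":0,"ty":0,"tz":-30,"roll":0},{"tx":0,"ty":0,"tz":-35,"roll":0},{"tx":-20,"ty":0,"tz":-20,"roll":0},{"tx":-35,"ty":0,"tz":-10,"roll":0},{"tx":-35,"ty":0,"tz":0,"roll":0},{"tx":-35,"ty":0,"tz":0,"roll":0},{"tx":0,"ty":0,"tz":0,"roll":0},{"tx":0,"ty":0,"tz":0,"roll":0}]'
python3 - <<'E'
from h import *; from station import ctrl,optics
T=pose(ctrl);wrist(ctrl,optics,'ws'); go(ctrl,.467-.106*np.cos(.187),.273-.106*np.sin(.187),.036,.187)
a=np.load('pics/ws.npz');W=cloud(a['mtx'],a['extrinsics'],a['d']);r=np.array([np.cos(.187),np.sin(.187),0]);l=np.array([-r[1],r[0],0])
q=(W-[.467,.273,.055]).reshape(-1,3);s,w,z=q@r,q@l,q[:,2]
for lo,hi in zip(np.arange(-.13,.12,.01),np.arange(-.12,.13,.01)):
    m=(s>lo)&(s<hi)&(abs(w)<.03)&(z>-.004)&(z<.03)
    if m.sum()>5: print("%.3f n%d w[%.4f %.4f] ztop %.4f"%(lo,m.sum(),*np.percentile(w[m],[2,98]),np.percentile(z[m],97)))
E
```

```text
t: 9.43
tool_pos: [0.4744, 0.2725, 0.0408]
tool_rot: [-3.128, -0.293, -0.0]
contact_force: [-1.8, -1.2, -1.4]
opening: 0.0408
grip_force: 64.6
t: 9.77
tool_pos: [0.475, 0.2728, 0.0413]
tool_rot: [-3.127, -0.293, -0.003]
contact_force: [0.0, 0.1, -0.2]
opening: 0.0797
grip_force: 0.0
t: 10.43
tool_pos: [0.3502, 0.2491, 0.1354]
tool_rot: [-3.127, -0.295, -0.003]
contact_force: [0.9, 1.3, 0.4]
opening: 0.0801
grip_force: 0.0
now [0.3515 0.2494 0.1359] yaw 0.187 | roll 0.000 then tx 11.9 ty -1.7 tz 99.9 mm
-0.110 n367 w[-0.0132 0.0124] ztop 0.0134
-0.100 n435 w[-0.0125 0.0116] ztop 0.0134
-0.090 n158 w[-0.0053 0.0044] ztop 0.0058
-0.080 n282 w[-0.0276 0.0276] ztop 0.0138
-0.070 n911 w[-0.0287 0.0286] ztop 0.0154
-0.060 n1082 w[-0.0290 0.0289] ztop 0.0217
-0.050 n1136 w[-0.0289 0.0289] ztop 0.0218
-0.040 n884 w[-0.0200 0.0198] ztop 0.0219
-0.030 n925 w[-0.0203 0.0199] ztop 0.0221
-0.020 n953 w[-0.0202 0.0202] ztop 0.0222
-0.010 n1009 w[-0.0206 0.0199] ztop 0.0223
-0.000 n1053 w[-0.0204 0.0203] ztop 0.0225
0.010 n1103 w[-0.0206 0.0201] ztop 0.0223
0.020 n436 w[-0.0211 0.0206] ztop 0.0219
```

View pics/ws.png

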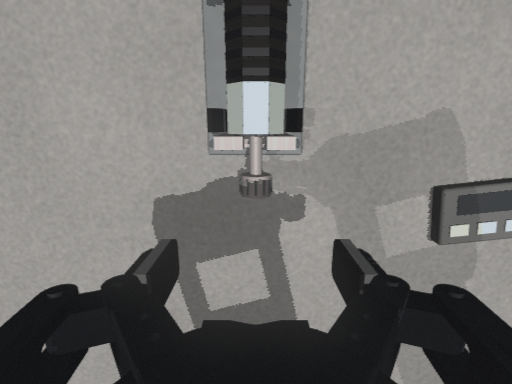

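The hammer is seated, with its stem in the slot at (255,150) and its knob at (256,185), about 5 mm forward of the seat. Next I take the knob.

```bash
python3 -m handwheel '[{"tx":8,"ty":0.6,"tz":20,"roll":0},{"tx":7,"ty":0,"tz":30,"roll":0},{"tx":0,"ty":0,"tz":30,"roll":0},{"tx":0,"ty":0,"tz":14,"roll":0},{"tx":0,"ty":0,"tz":4,"roll":0},{"tx":0,"ty":0,"tz":0,"roll":0},{"tx":0,"ty":0,"tz":0,"roll":0}]'
python3 -c "
from h import *; from station import ctrl
go(ctrl,.3668,.2523,.038,.187)"
```

```text
t: 11.07
tool_pos: [0.3677, 0.2519, 0.0384]
tool_rot: [-3.127, -0.292, -0.002]
contact_force: [-0.4, 0.3, -0.0]
opening: 0.0801
grip_force: 0.0
now [0.3677 0.2519 0.0384] yaw 0.186 | roll -0.001 then tx -0.8 ty -0.5 tz 0.4 mm
```

```bash
python3 -m handwheel '[{"tx":0,"ty":0,"tz":0,"roll":0},{"tx":0,"ty":0,"tz":0,"roll":0},{"tx":0,"ty":0,"tz":0,"roll":0},{"tx":0,"ty":0,"tz":0,"roll":0},{"tx":0,"ty":0,"tz":0,"roll":0},{"tx":0,"ty":0,"tz":0,"roll":0},{"tx":0,"ty":0,"tz":0,"roll":0},{"tx":0,"ty":0,"tz":0,"roll":0}]' 10 70
python3 -m handwheel '[{"tx":-4,"ty":0,"tz":0,"roll":0},{"tx":0,"ty":0,"tz":0,"roll":0}]'
python3 -m handwheel '[{"tx":-4,"ty":0,"tz":0,"roll":0},{"tx":0,"ty":0,"tz":0,"roll":0}]'
python3 -m handwheel '[{"tx":-4,"ty":0,"tz":0,"roll":0},{"tx":0,"ty":0,"tz":0,"roll":0}]'
```

```text
t: 11.73
tool_pos: [0.3666, 0.2518, 0.0382]
tool_rot: [-3.127, -0.293, -0.001]
contact_force: [-2.4, -1.3, 6.3]
opening: 0.0239
grip_force: 68.4
t: 11.9
tool_pos: [0.3637, 0.2512, 0.0384]
tool_rot: [-3.127, -0.293, -0.007]
contact_force: [4.9, 1.2, 1.2]
opening: 0.0241
grip_force: 68.8
t: 12.07
tool_pos: [0.3601, 0.2505, 0.0384]
tool_rot: [-3.127, -0.293, -0.008]
contact_force: [5.4, -0.1, 0.7]
opening: 0.0236
grip_force: 69.0
t: 12.23
tool_pos: [0.3565, 0.2498, 0.0384]
tool_rot: [-3.126, -0.293, -0.01]
contact_force: [7.4, 1.2, -0.6]
opening: 0.0238
grip_force: 69.1
```

```bash
python3 -m handwheel '[{"tx":-4,"ty":0,"tz":0,"roll":0},{"tx":0,"ty":0,"tz":0,"roll":0}]' | grep -E "pos|contact"
python3 -m handwheel '[{"tx":-4,"ty":0,"tz":0,"roll":0},{"tx":0,"ty":0,"tz":0,"roll":0}]'| grep -E "pos|contact"
python3 -m handwheel '[{"tx":-4,"ty":0,"tz":0,"roll":0},{"tx":0,"ty":0,"tz":0,"roll":0}]'| grep -E "pos|contact"
python3 -m handwheel '[{"tx":-2,"ty":0,"tz":0,"roll":0},{"tx":0,"ty":0,"tz":0,"roll":0}]'| grep -E "pos|contact"
```

```text
tool_pos: [0.3529, 0.2491, 0.0384]
contact_force: [8.9, 1.1, -2.6]
tool_pos: [0.3493, 0.2484, 0.0385]
contact_force: [10.1, 2.2, -2.8]
tool_pos: [0.3457, 0.2478, 0.0385]
contact_force: [12.2, 2.8, -3.9]
tool_pos: [0.344, 0.2475, 0.0386]
contact_force: [12.7, 2.8, -4.3]
```

```bash
for i in 1 ; do python3 -m handwheel '[{"tx":-1,"ty":0,"tz":0,"roll":0},{"tx":0,"ty":0,"tz":0,"roll":0}]' | grep -E "pos|contact"; done
python3 -m handwheel '[{"tx":-1,"ty":0,"tz":0,"roll":0},{"tx":0,"ty":0,"tz":0,"roll":0}]' | grep -E "pos|contact"
python3 -m handwheel '[{"tx":-1,"ty":0,"tz":0,"roll":0},{"tx":0,"ty":0,"tz":0,"roll":0}]' | grep -E "pos|contact"
python3 -m handwheel '[{"tx":-1,"ty":0,"tz":0,"roll":0},{"tx":0,"ty":0,"tz":0,"roll":0}]' | grep -E "pos|contact"
```

```text
tool_pos: [0.3432, 0.2473, 0.0386]
contact_force: [12.5, 3.6, -4.4]
tool_pos: [0.3423, 0.2471, 0.0386]
contact_force: [13.0, 3.5, -5.0]
tool_pos: [0.3414, 0.247, 0.0386]
contact_force: [14.3, 3.2, -4.6]
tool_pos: [0.3405, 0.2468, 0.0386]
contact_force: [13.8, 3.4, -6.0]
```

```bash
python3 -m handwheel '[{"tx":-0.7,"ty":0,"tz":0,"roll":0},{"tx":0,"ty":0,"tz":0,"roll":0}]' | grep -E "pos|contact"
python3 -m handwheel '[{"tx":-0.7,"ty":0,"tz":0,"roll":0},{"tx":0,"ty":0,"tz":0,"roll":0}]' | grep -E "pos|contact"
python3 -m handwheel '[{"tx":1.5,"ty":0,"tz":0,"roll":0},{"tx":0,"ty":0,"tz":0,"roll":0}]' | grep -E "pos|contact"
python3 -m handwheel '[{"tx":1.5,"ty":0,"tz":0,"roll":0},{"tx":0,"ty":0,"tz":0,"roll":0}]' | grep -E "pos|contact"
```

```text
tool_pos: [0.3399, 0.2467, 0.0386]
contact_force: [14.0, 2.8, -5.8]
tool_pos: [0.3393, 0.2466, 0.0386]
contact_force: [14.4, 2.1, -6.5]
tool_pos: [0.3409, 0.2469, 0.0386]
contact_force: [14.5, 3.4, -6.5]
tool_pos: [0.3418, 0.2471, 0.0386]
contact_force: [12.0, 1.9, -4.2]
```

```bash
python3 -m handwheel '[{"tx":-3,"ty":0,"tz":0,"roll":0},{"tx":0,"ty":0,"tz":0,"roll":0}]' | grep -E "pos|contact"
python3 -m handwheel '[{"tx":-0.7,"ty":0,"tz":0,"roll":0},{"tx":0,"ty":0,"tz":0,"roll":0}]' | grep -E "pos|contact"
python3 -m handwheel '[{"tx":-0.7,"ty":0,"tz":0,"roll":0},{"tx":0,"ty":0,"tz":0,"roll":0}]' | grep -E "pos|contact"
python3 -m handwheel '[{"tx":-0.7,"ty":0,"tz":0,"roll":0},{"tx":0,"ty":0,"tz":0,"roll":0}]' | grep -E "pos|contact"
```

```text
tool_pos: [0.3392, 0.2465, 0.0386]
contact_force: [14.6, 2.7, -6.9]
tool_pos: [0.3389, 0.2465, 0.0386]
contact_force: [14.4, 2.3, -6.8]
tool_pos: [0.3389, 0.2465, 0.0387]
contact_force: [18.5, 4.1, -8.9]
tool_pos: [0.3389, 0.2465, 0.0389]
contact_force: [21.1, 4.9, -10.9]
```

The stop is reached at 21 N. I ease forward to check that the sear holds.

```bash
python3 -m handwheel '[{"tx":3,"ty":0,"tz":0,"roll":0},{"tx":0,"ty":0,"tz":0,"roll":0}]' | grep -E "pos|contact"
python3 -m handwheel '[{"tx":1.5,"ty":0,"tz":0,"roll":0},{"tx":0,"ty":0,"tz":0,"roll":0}]' | grep -E "pos|contact"
python3 -m handwheel '[{"tx":1,"ty":0,"tz":0,"roll":0},{"tx":0,"ty":0,"tz":0,"roll":0}]' | grep -E "pos|contact"
```

```text
tool_pos: [0.3406, 0.2468, 0.0387]
contact_force: [14.4, 3.3, -5.6]
tool_pos: [0.3418, 0.2471, 0.0387]
contact_force: [13.8, 3.6, -6.0]
tool_pos: [0.3419, 0.2471, 0.0386]
contact_force: [10.6, 2.4, -2.5]
```

```bash
python3 -m handwheel '[{"tx":1.5,"ty":0,"tz":0,"roll":0},{"tx":0,"ty":0,"tz":0,"roll":0}]' | grep -E "pos|contact"
python3 -m handwheel '[{"tx":1,"ty":0,"tz":0,"roll":0},{"tx":0,"ty":0,"tz":0,"roll":0}]' | grep -E "pos|contact"
```

```text
tool_pos: [0.342, 0.2471, 0.0384]
contact_force: [6.4, 2.2, 1.1]
tool_pos: [0.342, 0.2471, 0.0382]
contact_force: [2.8, 1.0, 5.2]
```

The sear holds: the force drops to almost zero with the position unchanged. I release and back off.

```bash
python3 -m handwheel '[{"tx":0.5,"ty":0,"tz":0,"roll":0},{"tx":0,"ty":0,"tz":0,"roll":0},{"tx":0,"ty":0,"tz":0,"roll":0},{"tx":0,"ty":0,"tz":0,"roll":0},{"tx":0,"ty":0,"tz":0,"roll":0},{"tx":0,"ty":0,"tz":0,"roll":0},{"tx":0,"ty":0,"tz":0,"roll":0}]' 80
python3 -m handwheel '[{"tx":0,"ty":0,"tz":-30,"roll":0},{"tx":0,"ty":0,"tz":-40,"roll":0},{"tx":0,"ty":0,"tz":-27,"roll":0},{"tx":0,"ty":0,"tz":0,"roll":0},{"tx":0,"ty":0,"tz":0,"roll":0}]'
python3 - <<'E'
from h import *; from station import ctrl,optics
wrist(ctrl,optics,'ws2')
a=np.load('pics/ws2.npz');W=cloud(a['mtx'],a['extrinsics'],a['d']);r=np.array([np.cos(.187),np.sin(.187),0]);l=np.array([-r[1],r[0],0])
q=(W-[.467,.2715,.055]).reshape(-1,3);s,w,z=q@r,q@l,q[:,2]
m=(abs(w)<.016)&(abs(w)>.007)&(z>-.008)&(z<.016)&(s<-.085)&(s>-.17); print("knob s",np.percentile(s[m],[1,50,99]))
# body tail/front: axis top strip
for lo in np.arange(-.08,.12,.01):
    m=(s>lo)&(s<lo+.01)&(abs(w)<.008)&(z>-.02)&(z<.03)
    if m.sum()>5: print("%.3f ztop %.4f"%(lo,np.percentile(z[m],90)))
go(ctrl,.469,.2717,.14,.187)
E
```

```text
t: 16.32
tool_pos: [0.3414, 0.2467, 0.0371]
tool_rot: [3.128, 0.293, -0.001]
contact_force: [1.2, -0.4, 0.0]
opening: 0.0803
grip_force: 0.0
t: 16.73
tool_pos: [0.343, 0.2475, 0.1366]
tool_rot: [-3.126, -0.293, -0.007]
contact_force: [-0.1, 0.2, -0.1]
opening: 0.08
grip_force: 0.0
knob s [-0.13366404 -0.12365504 -0.11650565]
-0.080 ztop 0.0053
-0.070 ztop 0.0206
-0.060 ztop 0.0217
-0.050 ztop 0.0218
-0.040 ztop 0.0217
-0.030 ztop 0.0219
-0.020 ztop 0.0221
-0.010 ztop 0.0220
-0.000 ztop 0.0222
0.010 ztop 0.0220
now [0.3418 0.2469 0.1346] yaw 0.187 | roll -0.000 then tx 129.6 ty -0.7 tz -5.4 mm
```

```bash
python3 -m handwheel '[{"tx":32,"ty":0,"tz":0,"roll":0},{"tx":33,"ty":0,"tz":0,"roll":0},{"tx":33,"ty":0,"tz":0,"roll":0},{"tx":33,"ty":-0.7,"tz":0,"roll":0},{"tx":0,"ty":0,"tz":20,"roll":0},{"tx":0,"ty":0,"tz":30,"roll":0},{"tx":0,"ty":0,"tz":30,"roll":0},{"tx":0,"ty":0,"tz":14,"roll":0},{"tx":0,"ty":0,"tz":0,"roll":0},{"tx":0,"ty":0,"tz":0,"roll":0}]'
python3 -m handwheel '[{"tx":0,"ty":0,"tz":0,"roll":0},{"tx":0,"ty":0,"tz":0,"roll":0},{"tx":0,"ty":0,"tz":0,"roll":0},{"tx":0,"ty":0,"tz":0,"roll":0},{"tx":0,"ty":0,"tz":0,"roll":0},{"tx":0,"ty":0,"tz":0,"roll":0},{"tx":0,"ty":0,"tz":0,"roll":0},{"tx":0,"ty":0,"tz":0,"roll":0}]' 30 40
python3 -m handwheel '[{"tx":0,"ty":0,"tz":-10,"roll":0},{"tx":0,"ty":0,"tz":-30,"roll":0},{"tx":0,"ty":0,"tz":-40,"roll":0},{"tx":0,"ty":0,"tz":-40,"roll":0},{"tx":0,"ty":0,"tz":-40,"roll":0},{"tx":0,"ty":0,"tz":-40,"roll":0},{"tx":0,"ty":0,"tz":-20,"roll":0},{"tx":0,"ty":0,"tz":0,"roll":0},{"tx":0,"ty":0,"tz":0,"roll":0}]'
python3 - <<'E'
from h import *; from station import ctrl,optics
held(ctrl,optics,'wg2')
E
```

```text
t: 17.62
tool_pos: [0.4682, 0.271, 0.0377]
tool_rot: [3.126, 0.293, -0.008]
contact_force: [-0.1, 1.1, 0.8]
opening: 0.0804
grip_force: 0.0
t: 18.28
tool_pos: [0.4715, 0.2719, 0.0422]
tool_rot: [3.128, 0.293, 0.004]
contact_force: [-1.3, -2.7, 6.7]
opening: 0.0411
grip_force: 42.6
t: 19.03
tool_pos: [0.4699, 0.2719, 0.2598]
tool_rot: [-3.127, -0.293, -0.0]
contact_force: [-1.3, 0.3, -6.6]
opening: 0.041
grip_force: 46.3
17631 tool frame: max x 0.0989
x 0.030 y[-0.0216 0.0185] mid -0.0015 ztop -0.0373
x 0.040 y[-0.0214 0.0184] mid -0.0015 ztop -0.0385
x 0.050 y[-0.0215 0.0184] mid -0.0015 ztop -0.0397
x 0.060 y[-0.0214 0.0183] mid -0.0015 ztop -0.0404
x 0.070 y[-0.0190 0.0159] mid -0.0015 ztop -0.0386
x 0.080 y[-0.0172 0.0141] mid -0.0015 ztop -0.0379
x 0.090 y[-0.0149 0.0119] mid -0.0015 ztop -0.0367
x 0.100 y[-0.0132 0.0103] mid -0.0015 ztop -0.0358
```

The hammer is still cocked and held, nose up about 0.1 rad, since it pivots a little in a 40 N grip. Now I turn it nose-left and go beside the analyser's top left edge to pivot it.

```bash
python3 -m handwheel '[{"tx":0,"ty":0,"tz":0,"roll":-0.12},{"tx":0,"ty":0,"tz":0,"roll":-0.12},{"tx":0,"ty":0,"tz":0,"roll":-0.12},{"tx":0,"ty":0,"tz":0,"roll":-0.12},{"tx":0,"ty":0,"tz":0,"roll":-0.12},{"tx":0,"ty":0,"tz":0,"roll":-0.12},{"tx":0,"ty":0,"tz":0,"roll":-0.12},{"tx":0,"ty":0,"tz":0,"roll":-0.12},{"tx":0,"ty":0,"tz":0,"roll":-0.12},{"tx":0,"ty":0,"tz":0,"roll":-0.12},{"tx":0,"ty":0,"tz":0,"roll":-0.12},{"tx":0,"ty":0,"tz":0,"roll":-0.12}]' >/dev/null
python3 -m handwheel '[{"tx":0,"ty":0,"tz":0,"roll":-0.09},{"tx":0,"ty":0,"tz":0,"roll":0}]' | grep pos
python3 -c "
from h import *; from station import ctrl
go(ctrl,.7247,.132,.235,1.718)"
```

```text
tool_pos: [0.4682, 0.2711, 0.2552]
now [0.4682 0.2711 0.2552] yaw 1.718 | roll 0.000 then tx -175.2 ty 233.3 tz 20.2 mm
```

```bash
python3 -m handwheel '[{"tx":-21.9,"ty":29.2,"tz":0,"roll":0},{"tx":-21.9,"ty":29.2,"tz":0,"roll":0},{"tx":-21.9,"ty":29.2,"tz":0,"roll":0},{"tx":-21.9,"ty":29.2,"tz":0,"roll":0},{"tx":-21.9,"ty":29.2,"tz":0,"roll":0},{"tx":-21.9,"ty":29.2,"tz":0,"roll":0},{"tx":-21.9,"ty":29.2,"tz":0,"roll":0},{"tx":-21.9,"ty":29.2,"tz":0,"roll":0},{"tx":0,"ty":0,"tz":0,"roll":0},{"tx":0,"ty":0,"tz":0,"roll":0}]' | grep -E "pos|cont"
python3 -c "
from h import *; from station import ctrl,optics
go(ctrl,.7247,.132,.186,1.718); held(ctrl,optics,'wg3')"
```

```text
tool_pos: [0.7266, 0.1308, 0.2544]
contact_force: [-0.4, 0.8, -5.8]
now [0.7266 0.1308 0.2544] yaw 1.712 | roll -0.006 then tx 1.5 ty -1.7 tz 68.4 mm
17837 tool frame: max x 0.1000
x 0.030 y[-0.0201 0.0200] mid -0.0001 ztop -0.0370
x 0.040 y[-0.0200 0.0199] mid -0.0000 ztop -0.0384
x 0.050 y[-0.0199 0.0199] mid 0.0000 ztop -0.0395
x 0.060 y[-0.0199 0.0199] mid -0.0000 ztop -0.0403
x 0.070 y[-0.0178 0.0179] mid 0.0000 ztop -0.0386
x 0.080 y[-0.0158 0.0159] mid 0.0001 ztop -0.0381
x 0.090 y[-0.0136 0.0137] mid 0.0001 ztop -0.0368
x 0.100 y[-0.0118 0.0121] mid 0.0001 ztop -0.0357
```

```bash
python3 -m handwheel '[{"tx":1.5,"ty":0,"tz":15,"roll":0},{"tx":0,"ty":0,"tz":14,"roll":0},{"tx":0,"ty":0,"tz":5,"roll":0},{"tx":0,"ty":0,"tz":0,"roll":0}]' | grep -E "pos|cont"
python3 -m handwheel '[{"tx":0,"ty":0,"tz":4,"roll":0},{"tx":0,"ty":0,"tz":4,"roll":0},{"tx":0,"ty":0,"tz":0,"roll":0}]' | grep -E "pos|cont"
python3 -m handwheel '[{"tx":0,"ty":0,"tz":4,"roll":0},{"tx":0,"ty":0,"tz":4,"roll":0},{"tx":0,"ty":0,"tz":0,"roll":0}]' | grep -E "pos|cont"
python3 -c "
from h import *; from station import ctrl,optics
held(ctrl,optics,'wg4')"
```

```text
tool_pos: [0.724, 0.1346, 0.2217]
contact_force: [0.2, 0.6, -6.5]
tool_pos: [0.7268, 0.1343, 0.2198]
contact_force: [-1.5, 0.1, -3.0]
tool_pos: [0.7275, 0.1362, 0.2141]
contact_force: [-3.3, 6.1, 4.5]
16494 tool frame: max x 0.1009
x 0.030 y[-0.0201 0.0202] mid 0.0001 ztop -0.0345
x 0.040 y[-0.0199 0.0201] mid 0.0001 ztop -0.0347
x 0.050 y[-0.0198 0.0201] mid 0.0002 ztop -0.0349
x 0.060 y[-0.0197 0.0201] mid 0.0002 ztop -0.0349
x 0.070 y[-0.0176 0.0183] mid 0.0004 ztop -0.0341
x 0.080 y[-0.0159 0.0162] mid 0.0002 ztop -0.0313
x 0.090 y[-0.0134 0.0141] mid 0.0004 ztop -0.0291
x 0.100 y[-0.0116 0.0123] mid 0.0003 ztop -0.0271
```

Pivoting works with about 10 N. I continue.

```bash
python3 -m handwheel '[{"tx":0,"ty":0,"tz":4,"roll":0},{"tx":0,"ty":0,"tz":4,"roll":0},{"tx":0,"ty":0,"tz":4,"roll":0},{"tx":0,"ty":0,"tz":0,"roll":0}]' | grep -E "pos|cont"
python3 -m handwheel '[{"tx":0,"ty":0,"tz":4,"roll":0},{"tx":0,"ty":0,"tz":4,"roll":0},{"tx":0,"ty":0,"tz":4,"roll":0},{"tx":0,"ty":0,"tz":0,"roll":0}]' | grep -E "pos|cont"
python3 -c "
from h import *; from station import ctrl,optics
held(ctrl,optics,'wg5')"
```

```text
tool_pos: [0.728, 0.1381, 0.2029]
contact_force: [-1.8, 9.6, 5.9]
tool_pos: [0.7278, 0.139, 0.1903]
contact_force: [-2.9, 13.3, 4.2]
11446 tool frame: max x 0.0975
x 0.030 y[-0.0203 0.0202] mid -0.0001 ztop -0.0262
x 0.040 y[-0.0200 0.0198] mid -0.0001 ztop -0.0222
x 0.050 y[-0.0202 0.0200] mid -0.0001 ztop -0.0182
x 0.060 y[-0.0200 0.0197] mid -0.0001 ztop -0.0142
x 0.070 y[-0.0172 0.0169] mid -0.0001 ztop -0.0101
x 0.080 y[-0.0148 0.0145] mid -0.0001 ztop -0.0026
x 0.090 y[-0.0124 0.0121] mid -0.0002 ztop 0.0042
x 0.100 y[-0.0099 0.0097] mid -0.0001 ztop 0.0107
```

```bash
python3 -m handwheel '[{"tx":0,"ty":0,"tz":4,"roll":0},{"tx":0,"ty":0,"tz":4,"roll":0},{"tx":0,"ty":0,"tz":1.5,"roll":0},{"tx":0,"ty":0,"tz":0,"roll":0}]' | grep -E "pos|cont"
python3 -c "
from h import *; from station import ctrl,optics
held(ctrl,optics,'wg6')"
```

```text
tool_pos: [0.728, 0.1384, 0.1805]
contact_force: [-1.6, 12.3, 3.0]
9535 tool frame: max x 0.0916
x 0.030 y[-0.0204 0.0201] mid -0.0001 ztop -0.0232
x 0.040 y[-0.0200 0.0198] mid -0.0001 ztop -0.0171
x 0.050 y[-0.0201 0.0198] mid -0.0002 ztop -0.0112
x 0.060 y[-0.0198 0.0195] mid -0.0001 ztop -0.0051
x 0.070 y[-0.0159 0.0156] mid -0.0002 ztop 0.0011
x 0.080 y[-0.0133 0.0130] mid -0.0001 ztop 0.0115
x 0.090 y[-0.0109 0.0105] mid -0.0002 ztop 0.0211
```

The tilt is about 31°. I tighten the grip, lift clear and re-measure.

```bash
python3 -m handwheel '[{"tx":0,"ty":0,"tz":0,"roll":0},{"tx":0,"ty":0,"tz":0,"roll":0},{"tx":0,"ty":0,"tz":0,"roll":0}]' 30 90 | grep -E "grip"
python3 -m handwheel '[{"tx":4,"ty":0,"tz":-5,"roll":0},{"tx":10,"ty":0,"tz":-15,"roll":0},{"tx":15,"ty":0,"tz":-25,"roll":0},{"tx":15,"ty":0,"tz":-25,"roll":0},{"tx":0,"ty":0,"tz":0,"roll":0},{"tx":0,"ty":0,"tz":0,"roll":0}]' | grep -E "t:|pos|cont|grip"
python3 - <<'E'
from h import *; from station import ctrl,optics
held(ctrl,optics,'wg7')
a=np.load('pics/top0.npz');b=np.load('pics/scene0.npz')
# window pose from analyser panel: fit plane to panel points (both cameras), excluding window
for n,c in(('top',a),('scene',b)):
    W=cloud(c['mtx'],c['extrinsics'],c['d']); ps=.147; x=np.array([np.cos(ps),np.sin(ps),0]);y=np.array([-x[1],x[0],0])
    q=(W-[.6635,-.0425,.126]).reshape(-1,3); s,w,z=q@x,q@y,q[:,2]
    m=(abs(w)<.1)&(abs(z)<.05)&(s>-.06)&(s<.06)
    if m.sum()<50: print(n,'none');continue
    A=np.c_[w[m],z[m],np.ones(m.sum())]; k=np.linalg.lstsq(A,s[m],rcond=None)[0]; e=s[m]-A@k
    g=abs(e)<.008; k=np.linalg.lstsq(A[g],s[m][g],rcond=None)[0]; print(n,m.sum(),g.sum(),"s= %.3f w + %.3f z + %.4f"%tuple(k))
E
```

```text
grip_force: 95.4
t: 23.87
tool_pos: [0.7214, 0.1784, 0.2507]
tool_rot: [2.049, 2.375, 0.006]
contact_force: [-0.9, -0.2, -6.5]
grip_force: 94.2
9618 tool frame: max x 0.0920
x 0.030 y[-0.0204 0.0201] mid -0.0001 ztop -0.0231
x 0.040 y[-0.0200 0.0198] mid -0.0001 ztop -0.0172
x 0.050 y[-0.0200 0.0197] mid -0.0002 ztop -0.0113
x 0.060 y[-0.0197 0.0195] mid -0.0001 ztop -0.0053
x 0.070 y[-0.0160 0.0155] mid -0.0002 ztop 0.0007
x 0.080 y[-0.0133 0.0130] mid -0.0001 ztop 0.0107
x 0.090 y[-0.0109 0.0105] mid -0.0002 ztop 0.0203
top 2469 2468 s= 0.004 w + 0.584 z + 0.0034
scene none
```

```bash
python3 -c "
from h import *; from station import ctrl
go(ctrl,.52,.08,.25,1.718)"
```

```text
now [0.7204 0.1775 0.2478] yaw 1.717 | roll -0.001 then tx -67.1 ty -212.6 tz -2.2 mm
```

```bash
python3 -m handwheel '[{"tx":-11.2,"ty":-35.4,"tz":0,"roll":0},{"tx":-11.2,"ty":-35.4,"tz":0,"roll":0},{"tx":-11.2,"ty":-35.4,"tz":0,"roll":0},{"tx":-11.2,"ty":-35.4,"tz":0,"roll":0},{"tx":-11.2,"ty":-35.4,"tz":0,"roll":0},{"tx":-11.2,"ty":-35.4,"tz":0,"roll":0},{"tx":0,"ty":0,"tz":0,"roll":0.12},{"tx":0,"ty":0,"tz":0,"roll":0.12},{"tx":0,"ty":0,"tz":0,"roll":0.12},{"tx":0,"ty":0,"tz":0,"roll":0.12},{"tx":0,"ty":0,"tz":0,"roll":0.12},{"tx":0,"ty":0,"tz":0,"roll":0.12}]' >/dev/null
python3 -m handwheel '[{"tx":0,"ty":0,"tz":0,"roll":0.12},{"tx":0,"ty":0,"tz":0,"roll":0.12},{"tx":0,"ty":0,"tz":0,"roll":0.12},{"tx":0,"ty":0,"tz":0,"roll":0.12},{"tx":0,"ty":0,"tz":0,"roll":0.12},{"tx":0,"ty":0,"tz":0,"roll":0.12},{"tx":0,"ty":0,"tz":0,"roll":0.12},{"tx":0,"ty":0,"tz":0,"roll":0},{"tx":0,"ty":0,"tz":0,"roll":0}]' | grep -E "t:|pos|cont"
python3 -c "
from h import *; from station import ctrl
go(ctrl,.5287,-.0622,.1906,.145)"
```

```text
t: 25.67
tool_pos: [0.519, 0.0795, 0.2451]
tool_rot: [3.132, 0.249, -0.005]
contact_force: [-0.7, -0.2, -5.5]
now [0.519  0.0795 0.2451] yaw 0.159 | roll 0.014 then tx -10.9 ty 141.6 tz 54.5 mm
```

```bash
python3 -m handwheel '[{"tx":-11,"ty":23.6,"tz":0,"roll":0.014},{"tx":0,"ty":23.6,"tz":0,"roll":0},{"tx":0,"ty":23.6,"tz":9,"roll":0},{"tx":0,"ty":23.6,"tz":15,"roll":0},{"tx":0,"ty":23.6,"tz":15,"roll":0},{"tx":0,"ty":23.6,"tz":15,"roll":0},{"tx":0,"ty":0,"tz":0,"roll":0},{"tx":0,"ty":0,"tz":0,"roll":0},{"tx":0,"ty":0,"tz":0,"roll":0}]' | grep -E "t:|pos|cont"
python3 - <<'E'
from h import *; from station import ctrl,optics
go(ctrl,.5802,-.0547,.1606,.145)
held(ctrl,optics,'ww')
cv2.imwrite('pics/ww2.png',cv2.resize(cv2.imread('pics/ww.png')[0:240,100:420],None,fx=2.5,fy=2.5,interpolation=cv2.INTER_CUBIC))
E
```

```text
t: 26.42
tool_pos: [0.5292, -0.0617, 0.1926]
tool_rot: [-3.133, -0.225, 0.001]
contact_force: [0.4, 0.7, -5.8]
now [ 0.5292 -0.0617  0.1926] yaw 0.144 | roll -0.001 then tx 51.4 ty 0.5 tz 32.0 mm
12711 tool frame: max x 0.1405
x 0.030 y[-0.0217 0.0186] mid -0.0016 ztop -0.0225
x 0.040 y[-0.0215 0.0183] mid -0.0016 ztop -0.0165
x 0.050 y[-0.0215 0.0183] mid -0.0016 ztop -0.0106
x 0.060 y[-0.0212 0.0179] mid -0.0016 ztop -0.0048
x 0.070 y[-0.0172 0.0139] mid -0.0016 ztop 0.0010
x 0.080 y[-0.0147 0.0112] mid -0.0017 ztop 0.0117
x 0.090 y[-0.0122 0.0087] mid -0.0017 ztop 0.0211
```

View pics/ww2.png

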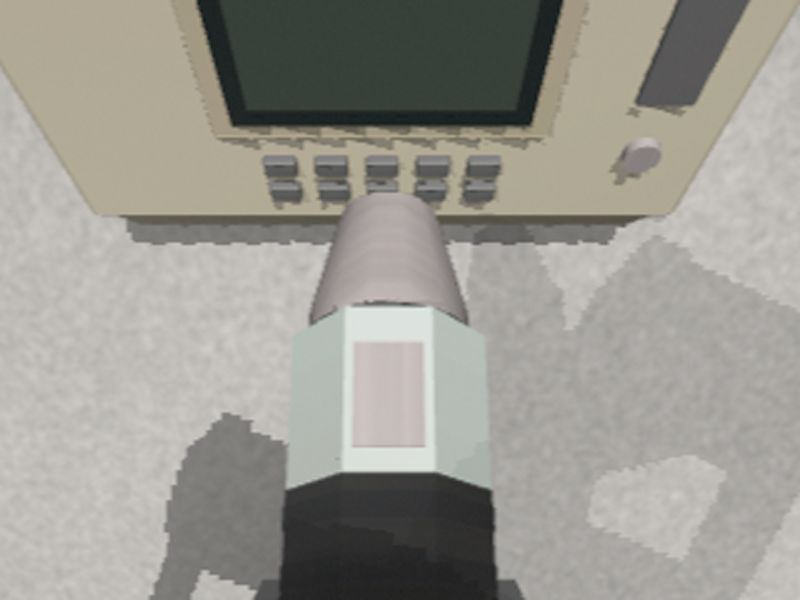

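The window's lower edge runs from (235,125) to (530,125), mid 382, and the nose tip is at (388,200), so the lateral alignment is good. I'll compute its exact position relative to the tool.

Run:
```python
from h import *; from station import ctrl
a=np.load('pics/ww.npz');K,E=a['mtx'],a['extrinsics'];W=cloud(K,E,a['d'])
L,R_=[plane(K,E,100+x/2.5,50,.100) for x in(235,530)]; print(L,R_,np.linalg.norm(L-R_)); d=L-R_; ps=np.arctan2(-d[0],d[1]); print("yaw",ps)
for x in(180,220,253,290,330): print(W[48,x].round(4), W[70,x].round(4))
p=W[30:75:3,180:330:5].reshape(-1,3); A=np.c_[p[:,1],p[:,2],np.ones(len(p))];k=np.linalg.lstsq(A,p[:,0],rcond=None)[0];e=p[:,0]-A@k;g=abs(e)<.004
k=np.linalg.lstsq(A[g],p[g,0],rcond=None)[0];print("x=%.3f y+%.3f z+%.4f"%tuple(k))
m=(L+R_)/2; X=np.array([np.cos(.145),np.sin(.145),0]); Y=np.array([np.sin(.145),-np.cos(.145),0])
T=pose(ctrl); print("bottom mid in tool x,y:",(m-T[:3,3])@X,(m-T[:3,3])@Y,"centre x",(m-T[:3,3])@X+.015)
```

```text
[0.64155396 0.00316527 0.1       ] [ 0.65448585 -0.08631682  0.1       ] 0.09041172327265751
yaw 0.1435256388250786
[0.6421 0.0148 0.0967] [0.6292 0.0195 0.075 ]
[ 0.6453 -0.0167  0.1024] [ 0.6341 -0.0147  0.0757]
[ 0.6486 -0.0415  0.1033] [ 0.6373 -0.043   0.0808]
[ 0.6531 -0.0693  0.1012] [ 0.6417 -0.0738  0.0811]
[ 0.6592 -0.1007  0.0948] [ 0.6476 -0.1084  0.0757]
x=-0.143 y+0.375 z+0.6058
bottom mid in tool x,y: 0.12003206800215195 -0.0024637654919125737 centre x 0.13503206800215195
```

```bash
python3 -m handwheel '[{"tx":7,"ty":-0.5,"tz":5,"roll":0},{"tx":9,"ty":0,"tz":6,"roll":0},{"tx":9,"ty":0,"tz":6,"roll":0},{"tx":9,"ty":0,"tz":6,"roll":0},{"tx":6,"ty":0,"tz":4.5,"roll":0},{"tx":0,"ty":0,"tz":0,"roll":0},{"tx":0,"ty":0,"tz":0,"roll":0},{"tx":0,"ty":0,"tz":0,"roll":0}]' | grep -E "t:|pos|cont"
python3 -m handwheel '[{"tx":2.6,"ty":0,"tz":1.5,"roll":0},{"tx":0,"ty":0,"tz":0,"roll":0}]' | grep -E "t:|pos|cont"
python3 -m handwheel '[{"tx":2.6,"ty":0,"tz":1.5,"roll":0},{"tx":0,"ty":0,"tz":0,"roll":0}]' | grep -E "t:|pos|cont"
```

```text
t: 27.13
tool_pos: [0.569, -0.0553, 0.1656]
tool_rot: [3.133, 0.225, 0.0]
contact_force: [-0.5, -0.8, -6.0]
t: 27.3
tool_pos: [0.5718, -0.0552, 0.1641]
tool_rot: [3.133, 0.224, 0.001]
contact_force: [-1.5, -0.1, -6.5]
t: 27.47
tool_pos: [0.5743, -0.0549, 0.1623]
tool_rot: [3.134, 0.224, 0.001]
contact_force: [0.1, 0.4, -5.9]
```

```bash
python3 -m handwheel '[{"tx":1.7,"ty":0,"tz":1,"roll":0},{"tx":0,"ty":0,"tz":0,"roll":0}]' | grep -E "pos|cont"
python3 -m handwheel '[{"tx":1.7,"ty":0,"tz":1,"roll":0},{"tx":0,"ty":0,"tz":0,"roll":0}]' | grep -E "pos|cont"
python3 -m handwheel '[{"tx":1.7,"ty":0,"tz":1,"roll":0},{"tx":0,"ty":0,"tz":0,"roll":0}]' | grep -E "pos|cont"
python3 -m handwheel '[{"tx":1.7,"ty":0,"tz":1,"roll":0},{"tx":0,"ty":0,"tz":0,"roll":0}]' | grep -E "pos|cont"
```

```text
tool_pos: [0.5759, -0.0546, 0.1612]
contact_force: [0.4, -0.1, -4.9]
tool_pos: [0.5771, -0.0545, 0.1604]
contact_force: [-4.1, -0.8, -2.2]
tool_pos: [0.5786, -0.0542, 0.1596]
contact_force: [-4.6, -1.1, -1.8]
tool_pos: [0.5797, -0.0541, 0.1588]
contact_force: [-7.2, -0.5, 1.9]
```

```bash
python3 -m handwheel '[{"tx":0.9,"ty":0,"tz":0.5,"roll":0},{"tx":0,"ty":0,"tz":0,"roll":0}]' | grep -E "pos|cont"
python3 -m handwheel '[{"tx":0.9,"ty":0,"tz":0.5,"roll":0},{"tx":0,"ty":0,"tz":0,"roll":0}]' | grep -E "pos|cont"
python3 -m handwheel '[{"tx":0.9,"ty":0,"tz":0.5,"roll":0},{"tx":0,"ty":0,"tz":0,"roll":0}]' | grep -E "pos|cont"
```

```text
tool_pos: [0.5804, -0.054, 0.1586]
contact_force: [-8.3, -1.3, 1.6]
tool_pos: [0.581, -0.0539, 0.1582]
contact_force: [-11.7, -0.4, 2.8]
tool_pos: [0.5816, -0.0538, 0.1579]
contact_force: [-12.3, -2.0, 4.2]
```

```bash
python3 -m handwheel '[{"tx":0.9,"ty":0,"tz":0.5,"roll":0},{"tx":0,"ty":0,"tz":0,"roll":0}]' | grep -E "pos|cont"
python3 - <<'E'
from h import *; from station import ctrl,optics
held(ctrl,optics,'wp')
D=np.zeros((600,800,3),np.uint8)
im,_=optics.get_image('top');D[:300,:400]=cv2.resize(im[120:270,180:380,::-1],None,fx=2,fy=2)
im,_=optics.get_image('scene');D[:300,400:]=cv2.resize(im[90:240,150:350,::-1],None,fx=2,fy=2)
D[300:,:400]=cv2.resize(cv2.imread('pics/wp.png'),(400,300))
cv2.imwrite('pics/press.png',D)
E
```

```text
tool_pos: [0.5817, -0.0539, 0.1579]
contact_force: [-18.0, -1.7, 8.9]
18984 tool frame: max x 0.1136
x 0.030 y[-0.0218 0.0186] mid -0.0016 ztop -0.0224
x 0.040 y[-0.0215 0.0183] mid -0.0016 ztop -0.0166
x 0.050 y[-0.0215 0.0183] mid -0.0016 ztop -0.0109
x 0.060 y[-0.0211 0.0187] mid -0.0012 ztop -0.0051
x 0.070 y[-0.0228 0.0228] mid 0.0000 ztop 0.0008
x 0.080 y[-0.0231 0.0232] mid 0.0000 ztop 0.0146
x 0.090 y[-0.0230 0.0231] mid 0.0000 ztop 0.0100
x 0.100 y[-0.0230 0.0230] mid -0.0000 ztop -0.0005
x 0.110 y[-0.0230 0.0231] mid 0.0000 ztop -0.0149
```

View pics/press.png

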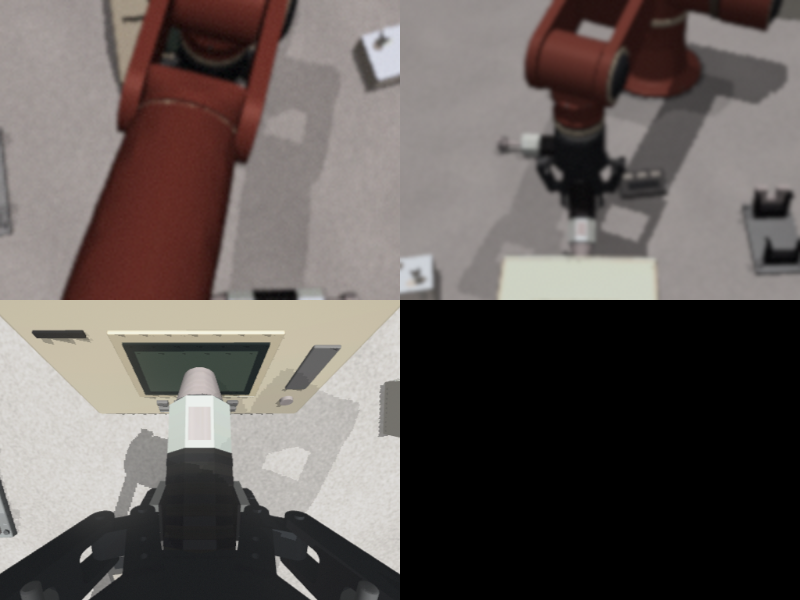

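The cone is bottomed at about 23 N with its tip on the middle of the window, so the sear has tripped. Back off along the axis, then level the hammer on free counter.

```bash
python3 -m handwheel '[{"tx":-2,"ty":0,"tz":-1.2,"roll":0},{"tx":-4,"ty":0,"tz":-2.3,"roll":0},{"tx":-8,"ty":0,"tz":-4.6,"roll":0},{"tx":-13,"ty":0,"tz":-7.5,"roll":0},{"tx":-17,"ty":0,"tz":-10,"roll":0},{"tx":-17,"ty":0,"tz":-10,"roll":0},{"tx":0,"ty":0,"tz":0,"roll":0},{"tx":0,"ty":0,"tz":0,"roll":0}]' | grep -E "t:|pos|cont"
python3 -c "
from h import *; from station import ctrl,optics
go(ctrl,.55,.17,.15,.187); held(ctrl,optics,'wp2')"
```

```text
t: 29.62
tool_pos: [0.5243, -0.0622, 0.1929]
tool_rot: [3.133, 0.223, 0.005]
contact_force: [-0.0, 0.4, -6.2]
now [ 0.5243 -0.0622  0.1929] yaw 0.142 | roll -0.045 then tx 68.4 ty -223.3 tz 42.9 mm
12126 tool frame: max x 0.1426
x 0.030 y[-0.0218 0.0186] mid -0.0016 ztop -0.0223
x 0.040 y[-0.0215 0.0183] mid -0.0016 ztop -0.0164
x 0.050 y[-0.0215 0.0183] mid -0.0016 ztop -0.0106
x 0.060 y[-0.0211 0.0180] mid -0.0015 ztop -0.0049
x 0.070 y[-0.0172 0.0140] mid -0.0016 ztop 0.0012
x 0.080 y[-0.0146 0.0113] mid -0.0017 ztop 0.0120
x 0.090 y[-0.0120 0.0088] mid -0.0016 ztop 0.0212
```

```bash
python3 -m handwheel '[{"tx":0,"ty":-35,"tz":0,"roll":-0.045},{"tx":0,"ty":-37,"tz":0,"roll":0},{"tx":0,"ty":-37,"tz":0,"roll":0},{"tx":10,"ty":-37,"tz":0,"roll":0},{"tx":10,"ty":-37,"tz":10,"roll":0},{"tx":10,"ty":-37,"tz":12,"roll":0},{"tx":20,"ty":-3,"tz":30,"roll":0},{"tx":18,"ty":0,"tz":33,"roll":0},{"tx":0,"ty":0,"tz":30,"roll":0},{"tx":0,"ty":0,"tz":12,"roll":0},{"tx":0,"ty":0,"tz":0,"roll":0},{"tx":0,"ty":0,"tz":0,"roll":0}]' | grep -E "t:|pos|cont"
python3 -m handwheel '[{"tx":0,"ty":0,"tz":6,"roll":0},{"tx":0,"ty":0,"tz":6,"roll":0},{"tx":0,"ty":0,"tz":0,"roll":0}]' 30 40 | grep -E "t:|pos|cont|grip"
```

```text
t: 30.67
tool_pos: [0.5503, 0.1699, 0.0643]
tool_rot: [3.128, 0.294, -0.003]
contact_force: [0.6, 0.1, -5.5]
t: 30.92
tool_pos: [0.5511, 0.1699, 0.0535]
tool_rot: [-3.128, -0.294, -0.002]
contact_force: [-1.2, -1.0, -6.3]
grip_force: 95.1
```

```bash
python3 -m handwheel '[{"tx":0,"ty":0,"tz":0,"roll":0},{"tx":0,"ty":0,"tz":0,"roll":0},{"tx":0,"ty":0,"tz":0,"roll":0}]' 32 40 | grep -E "grip|cont"
python3 -m handwheel '[{"tx":0,"ty":0,"tz":5,"roll":0},{"tx":0,"ty":0,"tz":5,"roll":0},{"tx":0,"ty":0,"tz":0,"roll":0}]' | grep -E "t:|pos|cont|grip"
```

```text
contact_force: [0.1, -0.3, -5.9]
grip_force: 95.1
t: 31.42
tool_pos: [0.5532, 0.1704, 0.0444]
tool_rot: [-3.127, -0.294, -0.009]
contact_force: [0.5, 0.4, 1.9]
grip_force: 96.1
```

```bash
python3 -m handwheel '[{"tx":0,"ty":0,"tz":4,"roll":0},{"tx":0,"ty":0,"tz":4,"roll":0},{"tx":0,"ty":0,"tz":0,"roll":0}]' | grep -E "pos|cont"
python3 -m handwheel '[{"tx":0,"ty":0,"tz":4,"roll":0},{"tx":0,"ty":0,"tz":4,"roll":0},{"tx":0,"ty":0,"tz":0,"roll":0}]' | grep -E "pos|cont"
python3 -m handwheel '[{"tx":0,"ty":0,"tz":4,"roll":0},{"tx":0,"ty":0,"tz":4,"roll":0},{"tx":0,"ty":0,"tz":0,"roll":0}]' | grep -E "pos|cont"
python3 -c "
from h import *; from station import ctrl,optics
held(ctrl,optics,'wl')"
```

```text
tool_pos: [0.5524, 0.1704, 0.0368]
contact_force: [-2.7, 0.7, 7.2]
tool_pos: [0.5512, 0.1705, 0.0282]
contact_force: [-4.0, 0.5, 6.7]
tool_pos: [0.5495, 0.1702, 0.0209]
contact_force: [-13.9, -2.3, 17.2]
19732 tool frame: max x 0.1268
x 0.030 y[-0.0220 0.0185] mid -0.0017 ztop -0.0305
x 0.040 y[-0.0219 0.0182] mid -0.0018 ztop -0.0280
x 0.050 y[-0.0214 0.0183] mid -0.0016 ztop -0.0258
x 0.060 y[-0.0216 0.0186] mid -0.0015 ztop -0.0234
x 0.070 y[-0.0208 0.0222] mid 0.0007 ztop -0.0209
x 0.080 y[-0.0228 0.0229] mid 0.0000 ztop -0.0152
x 0.090 y[-0.0230 0.0230] mid -0.0000 ztop -0.0104
x 0.100 y[-0.0233 0.0232] mid -0.0000 ztop -0.0053
x 0.110 y[-0.0230 0.0231] mid 0.0000 ztop 0.0194
```

```bash
python3 -m handwheel '[{"tx":0,"ty":0,"tz":3,"roll":0},{"tx":0,"ty":0,"tz":3,"roll":0},{"tx":0,"ty":0,"tz":0,"roll":0}]' | grep -E "pos|cont"
python3 -m handwheel '[{"tx":0,"ty":0,"tz":2.5,"roll":0},{"tx":0,"ty":0,"tz":2.5,"roll":0},{"tx":0,"ty":0,"tz":0,"roll":0}]' | grep -E "pos|cont"
python3 -c "
from h import *; from station import ctrl,optics
held(ctrl,optics,'wl2')"
```

```text
tool_pos: [0.5489, 0.1701, 0.0145]
contact_force: [-13.9, -1.8, 16.9]
tool_pos: [0.5491, 0.17, 0.0095]
contact_force: [-13.6, -2.2, 15.9]
21522 tool frame: max x 0.1225
x 0.030 y[-0.0218 0.0185] mid -0.0017 ztop -0.0357
x 0.040 y[-0.0215 0.0183] mid -0.0016 ztop -0.0349
x 0.050 y[-0.0215 0.0184] mid -0.0016 ztop -0.0345
x 0.060 y[-0.0215 0.0183] mid -0.0016 ztop -0.0340
x 0.070 y[-0.0205 0.0217] mid 0.0006 ztop -0.0330
x 0.080 y[-0.0224 0.0229] mid 0.0003 ztop -0.0291
x 0.090 y[-0.0230 0.0229] mid -0.0000 ztop -0.0264
x 0.100 y[-0.0231 0.0231] mid 0.0000 ztop -0.0233
x 0.110 y[-0.0234 0.0233] mid -0.0000 ztop 0.0078
```

```bash
python3 -m handwheel '[{"tx":0,"ty":0,"tz":2.5,"roll":0},{"tx":0,"ty":0,"tz":0,"roll":0}]' | grep -E "pos|cont"
python3 -m handwheel '[{"tx":0,"ty":0,"tz":0,"roll":0},{"tx":0,"ty":0,"tz":0,"roll":0},{"tx":0,"ty":0,"tz":0,"roll":0},{"tx":0,"ty":0,"tz":0,"roll":0}]' 60 65 | grep -E "pos|cont|open"
python3 -m handwheel '[{"tx":0,"ty":0,"tz":0,"roll":0},{"tx":0,"ty":0,"tz":0,"roll":0},{"tx":0,"ty":0,"tz":0,"roll":0},{"tx":0,"ty":0,"tz":0,"roll":0},{"tx":0,"ty":0,"tz":0,"roll":0},{"tx":0,"ty":0,"tz":0,"roll":0}]' 30 65 | grep -E "pos|cont|open|grip"
python3 -m handwheel '[{"tx":0,"ty":0,"tz":-15,"roll":0},{"tx":0,"ty":0,"tz":-35,"roll":0},{"tx":0,"ty":0,"tz":-40,"roll":0},{"tx":0,"ty":0,"tz":-40,"roll":0},{"tx":0,"ty":0,"tz":-15,"roll":0},{"tx":0,"ty":0,"tz":0,"roll":0},{"tx":0,"ty":0,"tz":0,"roll":0}]' | grep -E "t:|pos|cont|open|grip"
python3 - <<'E'
from h import *; from station import ctrl,optics
held(ctrl,optics,'wl3'); go(ctrl,.4735,.2727,.0415,.187)
E
```

```text
tool_pos: [0.5492, 0.17, 0.0069]
contact_force: [-13.6, -2.0, 16.2]
tool_pos: [0.5508, 0.17, 0.0053]
contact_force: [0.1, 0.4, -0.2]
opening: 0.0603
tool_pos: [0.5509, 0.1703, 0.0056]
contact_force: [-0.1, 1.3, 0.5]
opening: 0.0407
grip_force: 68.7
t: 34.35
tool_pos: [0.5501, 0.1697, 0.1493]
tool_rot: [3.127, 0.294, -0.002]
contact_force: [-0.4, -0.5, -6.7]
opening: 0.0409
grip_force: 67.9
17015 tool frame: max x 0.1002
x 0.030 y[-0.0216 0.0184] mid -0.0016 ztop -0.0373
x 0.040 y[-0.0215 0.0183] mid -0.0016 ztop -0.0372
x 0.050 y[-0.0215 0.0184] mid -0.0016 ztop -0.0372
x 0.060 y[-0.0216 0.0184] mid -0.0016 ztop -0.0370
x 0.070 y[-0.0191 0.0159] mid -0.0016 ztop -0.0357
x 0.080 y[-0.0174 0.0142] mid -0.0016 ztop -0.0331
x 0.090 y[-0.0153 0.0118] mid -0.0017 ztop -0.0307
x 0.100 y[-0.0133 0.0102] mid -0.0016 ztop -0.0285
now [0.5488 0.1695 0.1472] yaw 0.188 | roll 0.001 then tx -54.8 ty -115.4 tz 105.7 mm
```

```bash
python3 -m handwheel '[{"tx":-14.5,"ty":-28.7,"tz":0,"roll":0},{"tx":-14.5,"ty":-28.7,"tz":0,"roll":0},{"tx":-14.5,"ty":-28.7,"tz":0,"roll":0},{"tx":-14.5,"ty":-28.7,"tz":0,"roll":0},{"tx":0,"ty":0,"tz":0,"roll":0},{"tx":0,"ty":0,"tz":0,"roll":0},{"tx":0,"ty":0,"tz":25,"roll":0},{"tx":0,"ty":0,"tz":30,"roll":0},{"tx":0,"ty":0,"tz":13,"roll":0},{"tx":0,"ty":0,"tz":0,"roll":0},{"tx":0,"ty":0,"tz":0,"roll":0},{"tx":0,"ty":0,"tz":0,"roll":0}]' | grep -E "t:|pos|cont"
python3 -c "
from h import *; from station import ctrl
go(ctrl,.4705,.2717,.0387,.187)"
```

```text
t: 35.4
tool_pos: [0.4733, 0.2719, 0.0833]
tool_rot: [-3.128, -0.293, -0.002]
contact_force: [0.9, 0.4, -5.6]
now [0.4733 0.2719 0.0833] yaw 0.187 | roll 0.000 then tx -2.8 ty -0.4 tz 44.6 mm
```

```bash
python3 -m handwheel '[{"tx":-2.5,"ty":-0.2,"tz":10,"roll":0},{"tx":0,"ty":0,"tz":10,"roll":0},{"tx":0,"ty":0,"tz":8,"roll":0},{"tx":0,"ty":0,"tz":5,"roll":0},{"tx":0,"ty":0,"tz":5,"roll":0},{"tx":0,"ty":0,"tz":3,"roll":0},{"tx":0,"ty":0,"tz":0,"roll":0},{"tx":0,"ty":0,"tz":0,"roll":0}]' | grep -E "t:|pos|cont"
python3 -m handwheel '[{"tx":0,"ty":0,"tz":2,"roll":0},{"tx":0,"ty":0,"tz":1.5,"roll":0},{"tx":0,"ty":0,"tz":0,"roll":0}]' | grep -E "t:|pos|cont"
```

```text
t: 36.07
tool_pos: [0.4697, 0.2717, 0.0412]
tool_rot: [3.128, 0.295, -0.001]
contact_force: [-0.1, 0.7, -4.9]
t: 36.32
tool_pos: [0.4704, 0.272, 0.0396]
tool_rot: [-3.128, -0.295, -0.0]
contact_force: [-4.0, -1.6, 3.6]
```

Seated. I release, back away and look.

```bash
python3 -m handwheel '[{"tx":0,"ty":0,"tz":0,"roll":0},{"tx":0,"ty":0,"tz":0,"roll":0},{"tx":0,"ty":0,"tz":0,"roll":0},{"tx":0,"ty":0,"tz":0,"roll":0},{"tx":0,"ty":0,"tz":0,"roll":0}]' 80 | grep -E "cont|open"
python3 -m handwheel '[{"tx":0,"ty":0,"tz":-25,"roll":0},{"tx":0,"ty":0,"tz":-35,"roll":0},{"tx":-10,"ty":0,"tz":-35,"roll":0},{"tx":-35,"ty":0,"tz":-25,"roll":0},{"tx":-35,"ty":0,"tz":0,"roll":0},{"tx":-35,"ty":0,"tz":0,"roll":0},{"tx":0,"ty":0,"tz":0,"roll":0},{"tx":0,"ty":0,"tz":0,"roll":0}]' | grep -E "t:|pos|cont"
python3 - <<'E'
from h import *; from station import ctrl,optics
wrist(ctrl,optics,'wf')
a=np.load('pics/wf.npz');W=cloud(a['mtx'],a['extrinsics'],a['d']);r=np.array([np.cos(.187),np.sin(.187),0]);l=np.array([-r[1],r[0],0])
q=(W-[.468,.2715,.055]).reshape(-1,3);s,w,z=q@r,q@l,q[:,2]
m=(abs(w)<.016)&(abs(w)>.007)&(z>-.008)&(z<.016)&(s<-.085)&(s>-.17); print("knob s",np.percentile(s[m],[1,50,99]))
for lo in np.arange(-.07,.12,.02):
    m=(s>lo)&(s<lo+.01)&(abs(w)<.008)&(z>-.02)&(z<.03)
    if m.sum()>5: print("%.3f ztop %.4f"%(lo,np.percentile(z[m],90)))
E
```

```text
contact_force: [-0.2, 0.7, 0.5]
opening: 0.0801
t: 37.4
tool_pos: [0.3567, 0.2502, 0.1569]
tool_rot: [-3.127, -0.296, -0.002]
contact_force: [0.9, 0.0, -0.9]
knob s [-0.1107645  -0.10088134 -0.09334208]
-0.070 ztop 0.0206
-0.050 ztop 0.0217
-0.030 ztop 0.0220
-0.010 ztop 0.0221
0.010 ztop 0.0221
0.030 ztop 0.0219
```

View pics/wf.png

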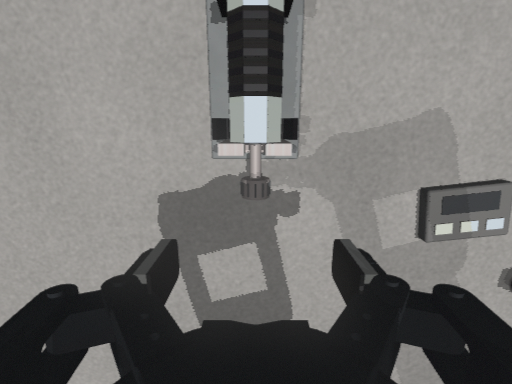

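The hammer lies level in the cradle with its stem in the slot at (255,150). Its knob is forward at (255,187), with s about -0.102, so it is uncocked and the hammer sits about 4 mm ahead of the seat. The arm is clear of everything, so I hand in.

```bash
python3 -c "
from station import ctrl
print(ctrl.finish_job())"
```

```text
the job is handed in; nothing more can be done
None
```

The hammer was cocked in its cradle, pressed onto the middle of the window until the cone bottomed at about 23 N, then laid back in the cradle with its knob fully forward. I took the firing from the bottomed cone and that knob position because I didn't see the snap itself. The job is handed in, and no verdict was shown.

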